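Set the rinsed chromatography columns out to drain

TASK

First clear the rinse basket out of the way by hanging it by its bail on the hook. Then slide the drip tray along the table until it sits centred and flush against the front bar of the drain stand, before any column goes on. Then lay every column there is in its own pair of notches on the stand, sloping down with the bare outlet stub at the low end over the tray and the capped end high; leave the other things on the bench where they are.

Things in the scene. Friction and masses are not known exactly. Their poses are not given: they have to be found in the camera images.
- stand: Fixed steel drain stand. Origin on the table under its middle. Two upright notched rails along its y: the low one at x = -45 mm, the high one at x = +45 mm. A column laid in a pair of notches slopes down by 11 degrees towards -x, its axis 113 mm above the table midway between the rails. Between the rails it is open, but for end plates at y = +-85 mm (92 mm tall).
- low_rail (a point): Middle of the low rail, at its notch bottoms (95 mm up; the high rail is alike, with its notch bottoms 113 mm up). Rail 6 mm thick, 176 mm long. Four V notches (90 degrees, 14 mm deep, 28 mm wide at the top, flat crests between) at y = -72, -24, +24, +72 mm of the stand.
- front_bar (a point): Middle of the front face (stand x = -55 mm) of the aluminium bar at the foot of the stand, on the table; 240 mm long along the stand's y, 30 mm tall.
- tray: Loose white drip tray, open on top, 80 mm (its x) by 240 mm (its y), 30 mm tall, walls and floor 4 mm, 0.35 kg. Origin under its centre. Flush against the front bar and centred, it has its origin at x = -95 mm, y = 0 of the stand and its long side along the stand's y.
- basket: Loose steel rinse basket with a rigid bail over it: box 75 mm (x) by 88 mm (y), 45 mm tall, two 6 mm uprights at y = +-41 mm, about 0.2 kg. Origin under its centre. At the start it stands in front of the stand, where the tray belongs.
- bail (a point): Middle of the basket's bail grip, a straight bar along the basket's y, 90 mm long, 10 mm wide (x), 8 mm tall; 125 mm above the basket's underside.
- hook: Fixed hook stand: foot, post (at x = +80 mm, 232 mm tall) and an 8 mm rod arm that runs from the post to its -x side, dips into a 22 mm wide seat at x = 0 and turns up to a tip at x = -28 mm, 230 mm above the table. Origin on the table below the seat; the arm lies along its x.
- hook_seat (a point): Top of the rod in the bottom of the hook's seat, 207 mm above the table: the underside of the bail grip rests here, crossing the arm at right angles.
- mat: Fixed rubber mat, 235 x 210 mm, 3 mm thick, on which the columns lie at the start. Origin under its centre.
- column1: Loose steel column on the mat (three or four are there), 186 mm long, 0.18 kg. Origin mid-tube on its axis, 10 mm above what it lies on; x along it to the outlet. Tube 13 mm thick, 120 mm long; at each end a hex nut 20 mm across and 20 mm long; beyond it on the -x end a blunt black cap 12 mm long, on the +x end a bare thin outlet stub 8 mm thick, 14 mm long.
- outlet1 (a point): Tip of column1's outlet stub, 94 mm from its origin.
- column2: Column like column1, or absent.
- outlet2 (a point): Tip of column2's outlet stub, 94 mm from its origin.
- column3: Column like column1, or absent.
- outlet3 (a point): Tip of column3's outlet stub, 94 mm from its origin.
- column4: Column like column1, or absent.
- outlet4 (a point): Tip of column4's outlet stub, 94 mm from its origin.
- solvent_bottle: Bystander: amber glass bottle, 70 mm across, 150 mm tall, origin under its centre
- beaker: Bystander: glass beaker, 64 mm across, 75 mm tall, origin under its centre
- vial_a: Bystander: sample vial, 24 mm across, 34 mm tall, origin under its centre
- vial_b: Bystander: another such vial
- pen: Bystander: black marker lying down, 125 mm long, origin under its middle
- mouse: Bystander: computer mouse, 105 x 60 x 30 mm, origin under its centre
- syringe: Bystander: plastic syringe lying down, 130 mm long, 18 mm thick, origin under its barrel

How it is judged:
On the way, in this order (a step that is already met when the one before it is completed fails the run):
1. the basket hangs by its bail on the hook (horizontal distance between bail and hook_seat below 0.02 m and distance between bail and hook_seat below 0.02 m and angle between basket's own z axis and vertical below 0.3 rad and contact force between basket and hook above 0.5 N), for 0.4 s.
2. the tray sits centred and flush against the stand's front bar, with no column on the stand yet (x of tray in the frame of stand between -0.107 and -0.085 m and y of tray in the frame of stand between -0.02 and 0.02 m and angle between the x axis of tray and the x axis of stand, either way round below 0.1 rad and height (world z) of tray below 0.01 m and horizontal distance between each of column1, column2, column3, column4 and stand above 0.15 m), for 0.3 s.
At the end, for the whole second after the job is handed in: Basket hangs in the hook's seat (20 mm); tray on the table against the front bar (gap under 10 mm, centred to 20 mm, square to 0.1 rad); every column present rests in opposite notches (seated height to 8 mm, 20 mm along), outlet low; all at rest (all of step 1 and x of tray in the frame of stand between -0.107 and -0.085 m and y of tray in the frame of stand between -0.02 and 0.02 m and angle between the x axis of tray and the x axis of stand, either way round below 0.1 rad and height (world z) of tray below 0.01 m and linear speed of basket below 0.1 m/s and linear speed of each of tray, column1, column2, column3, column4 below 0.02 m/s and x of column1 in the frame of stand between -0.02 and 0.02 m and z of column1 in the frame of stand between 0.1055 and 0.1215 m and x of each of outlet1, outlet2, outlet3, outlet4 in the frame of stand below -0.065 m and z of outlet1 in the frame of stand between 0.087 and 0.103 m and angle between the x axis of each of column1, column2, column3, column4 and the x axis of stand, either way round below 0.26 rad and x of column2 in the frame of stand between -0.02 and 0.02 m and z of column2 in the frame of stand between 0.1055 and 0.1215 m and z of outlet2 in the frame of stand between 0.087 and 0.103 m and x of column3 in the frame of stand between -0.02 and 0.02 m and z of column3 in the frame of stand between 0.1055 and 0.1215 m and z of outlet3 in the frame of stand between 0.087 and 0.103 m and x of column4 in the frame of stand between -0.02 and 0.02 m and z of column4 in the frame of stand between 0.1055 and 0.1215 m and z of outlet4 in the frame of stand between 0.087 and 0.103 m); the robot touches nothing.
It fails at once if a bystander is shifted by more than 40 mm (distance of any of solvent_bottle, beaker, vial_a, vial_b, pen, mouse, syringe from where it was at the start of the episode above 0.04 m).
It fails at once if the tray is lifted off the table instead of slid (more than 50 mm) (height (world z) of tray above 0.05 m).
Of column1, column2, column3, column4 only 3 to 4 are there at a start; the rules pass over those that are not, and their reading is None.
At some moment in a run one of tray may be knocked a few centimetres aside while the robot is not near it.
Once in a run the grip may slacken for a moment while it holds something.
It also fails if it takes over 210 s, if anything falls off the work surface, if the arm or the gripper's body presses on something with over 40 N, if the wrist force passes 120 N, or if a joint passes its speed limit or range.

ROBOT

A 7-joint arm with a two-finger parallel gripper is mounted at the origin on the work surface. World frame = base frame: x ahead of the robot, y to its left, z up, the work surface at z = 0. Lengths are in m, angles in rad, forces in N, time in s.
With the tool pointing down it reaches from about 0.4 to 0.85 m from the base axis. Payload 4.4 kg.
Tool frame: the origin (TCP) lies at the very end of the fingers, on their centre line; the grasp point (between the pads) lies env.grip_point_offset behind it (env.grip_point_offset is the distance from the TCP to the grasp point, in m); z points along the fingers, y is the line along which they close (so a half turn about z gives the same grasp; the last joint's range is limited). The gripper opens to 94 mm and grips with 3 to 60 N. Pads are 16 mm wide; open, the fingers measure 119 mm over their backs; the gripper's body (75 mm by 177 mm) begins 78 mm behind the grasp point.
Start: joints at [-0.066, 0.628, 0.038, 1.517, -0.027, 0.996, -0.02], TCP at [0.65, 0, 0.17] pointing down, gripper open.
Joint ranges: [-3.06, 3.06], [-0.37, 2.12], [-1.25, 1.32], [0.18, 2.47], [-1.1, 4.24], [0.23, 1.98], [-2.94, 2.94]. Speed limits (rad/s): [2.57, 2.57, 3.14, 3.14, 3.14, 3.14, 3.14].

INTERFACE

Orientations are given as a unit quaternion [x, y, z, w].
In Python, from workcell import env, viewer gives the robot as it stands.
- The arm moves only by the tool drive_tool, never from a script. Its argument "plan" is a list of rows, each an object of numbers: "tx", "ty", "tz": the shift along the world's x, y, z as a fraction of full scale; "wx", "wy", "wz": the turn, a rotation vector about the world's x, y, z as a fraction of full scale; "gripper": the opening, from 0 (shut) to 1 (fully open). A call has exactly 8 rows; each row shifts and turns the commanded pose from where the row before left it; what a row does not reach is not made up. Full scale, the value 1, is 40 mm for a shift and 30 degrees for a turn. A row lasts 1/12 s, in which the tool goes at most 41.7 mm and 7.16 degrees, less where a joint would pass 70% of its speed; a pose out of reach is approached as far as the arm can. A call with a number of a shift or a turn outside -1 to 1 is refused whole. A call with a gripper value outside its range is refused whole. The fingers move at their own pace and stop on an object; the grip force is fixed at half the most. Time passes only in rows, so rows that do not move let the fingers close, or fill a call up. It gives the time, the measured TCP pose, the force, the opening and the grip force at its end, in the units of the state.
- env.get_state(): the state, without advancing time (a new reading comes with each control period).
- viewer.capture(name): name is "scene" or "side" or "wrist"; returns the picture (420x560x3 uint8, red, green, blue); there is no depth.
- viewer.calibration(name): a dict with "vfov" (degrees; the focal length in pixels is half the picture's height over the tangent of half this angle, whatever the lens; pixels are square), "cx", "cy" (the principal point, pixels), "extrinsics" (4x4, takes a point from world to camera coordinates). Camera axes: x right, y down, z forward; pixel columns grow to the right and rows downward; lengths in m; the calibration is good to about 2 mm. A picture is of the moment at which its call begins: read the wrist's pose just before it. calibration takes no time and is no camera call; for the wrist camera it gives the pose at the moment of the call.
- env.close_job(): hands the job in; it is judged then, once.
The state is a dict: "time_s": time; "joints": joint angles; "qvel": joint speeds; "joint_efforts": joint torques, N m; "eef_pos": TCP position; "orientation": TCP orientation; "wrist_force": force on the tool from outside, world axes, zero at the start; "moment": the same for the moment, N m; "finger_gap": opening from 0.0 (shut) to 1.0 (fully open); "grip_force": force on a finger pad.
Only numpy, scipy, OpenCV 4.12 (cv2) and the standard library are available. Lean on these libraries where they do the work, as an engineer would, in place of code of your own. Each camera call takes 0.05 s, during which the arm holds its last target. There are 200 camera calls.

## Working session

There is one attempt and no reset: what is moved stays moved. The work goes in short steps, Python scripts to look and compute and a tool call to move; the robot and the scene stay as the last step left them, time stands still between calls to the robot, and variables do not carry over. Pictures are saved under pics/ and viewed, at most 14 in all, crops included, and the job is handed in when it is done.

Besides the shell and the picture viewer there is one more tool, called after "Emit:" as name(argument=value, ...), one argument or row to a line, values as JSON. drive_tool: Moves the arm, as the interface text tells. Its arguments: {"type":"object","properties":{"plan":{"type":"array"}},"required":["plan"]}

```bash
ls; mkdir -p pics; python3 - <<'E'
from workcell import env, viewer
import cv2
print(env.get_state(), env.grip_point_offset)
for n in ["scene","side","wrist"]:
    c=viewer.calibration(n); print(n,c)
    cv2.imwrite(f"pics/{n}0.png",viewer.capture(n)[:,:,::-1])
E
```

```text
pics
{'time_s': 0.0, 'joints': array([-0.06580571,  0.62931109,  0.03843662,  1.51837281, -0.02694649,
        0.99628012, -0.01999589]), 'qvel': array([-7.34874219e-04,  1.12410872e-03,  2.25726433e-04, -1.19616552e-03,
       -8.81103295e-04,  1.25076531e-03,  8.62001170e-05]), 'joint_efforts': array([ 1.05774864e-04, -5.49729431e+01,  1.14371493e+00, -1.86633307e+01,
       -5.21096285e-02,  2.37884105e-02,  1.36332897e-04]), 'eef_pos': array([6.49269565e-01, 1.63585257e-05, 1.69575271e-01]), 'orientation': array([ 7.07091222e-01,  7.07121733e-01, -6.77755524e-04, -6.32211751e-04]), 'wrist_force': array([-0.45945536, -0.13315434,  0.47523954]), 'moment': array([ 0.01478325, -0.00536508, -0.01649919]), 'grip_force': 0.0, 'finger_gap': 0.9991703783186315} 0.0188
scene {'vfov': 44.270237053775325, 'cx': 280.9648074827237, 'cy': 209.8003700147168, 'extrinsics': array([[ 0.87817385,  0.4781334 ,  0.01411136, -0.50911735],
       [ 0.29669057, -0.52130836, -0.80013268, -0.05691497],
       [-0.37521379,  0.70684231, -0.59965704,  1.61267784],
       [ 0.        ,  0.        ,  0.        ,  1.        ]])}
side {'vfov': 48.960155433345086, 'cx': 271.7358896491633, 'cy': 214.26558770702903, 'extrinsics': array([[-0.78849749, -0.61493887,  0.01104093,  0.47873779],
       [-0.44867156,  0.56283945, -0.69419419,  0.35257675],
       [ 0.42067272, -0.55232413, -0.71970308,  1.22685733],
       [ 0.        ,  0.        ,  0.        ,  1.        ]])}
wrist {'vfov': 65.68873244928452, 'cx': 280.12804107383477, 'cy': 207.95499370311103, 'extrinsics': array([[ 9.99996896e-01,  1.96879886e-04, -2.48364488e-03,
        -6.49125255e-01],
       [ 8.30501634e-04, -9.66198992e-01,  2.57796078e-01,
        -2.64105706e-02],
       [-2.34894032e-03, -2.57797340e-01, -9.66196157e-01,
         3.90485268e-01],
       [ 0.00000000e+00,  0.00000000e+00,  0.00000000e+00,
         1.00000000e+00]])}
```

View pics/scene0.png

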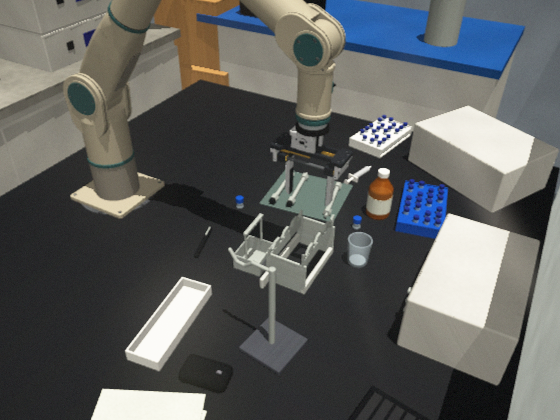

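View pics/side0.png

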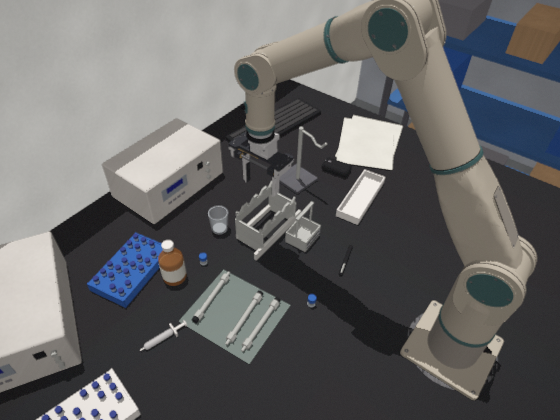

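```bash
cat > h.py <<'E'
import numpy as np, cv2
from scipy.spatial.transform import Rotation as R
def ray(c,u,v):
    f=210/np.tan(np.radians(c["vfov"]/2)); E=c["extrinsics"]
    d=E[:3,:3].T@np.array([(u-c["cx"])/f,(v-c["cy"])/f,1]); return -E[:3,:3].T@E[:3,3],d
def pl(c,u,v,z):
    o,d=ray(c,u,v); return (o+d*(z-o[2])/d[2])[:2]
def proj(c,p):
    f=210/np.tan(np.radians(c["vfov"]/2)); q=c["extrinsics"]@np.r_[p,1]
    return q[:2]/q[2]*f+[c["cx"],c["cy"]]
def tri(rs):
    A=0;b=0
    for o,d in rs:
        d=d/np.linalg.norm(d);P=np.eye(3)-np.outer(d,d);A=A+P;b=b+P@o
    return np.linalg.solve(A,b)
def crop(img,x0,y0,w,h,s,name):
    c=cv2.resize(img[y0:y0+h,x0:x0+w],None,fx=s,fy=s,interpolation=cv2.INTER_CUBIC)
    for i in range(0,w,20):
        if (x0+i)%20==0: cv2.putText(c,str(x0+i),(int(i*s),10),0,.35,(0,255,255),1); cv2.line(c,(int(i*s),12),(int(i*s),18),(0,255,255),1)
    for j in range(0,h,20):
        if (y0+j)%20==0: cv2.putText(c,str(y0+j),(0,int(j*s)+4),0,.35,(0,255,255),1); cv2.line(c,(24,int(j*s)),(30,int(j*s)),(0,255,255),1)
    cv2.imwrite(name,c)
E
python3 - <<'E'
import cv2
from h import *
from workcell import viewer
s=cv2.imread("pics/side0.png"); crop(s,180,120,220,165,3.6,"pics/c1.png")
crop(s,180,260,120,90,6.6,"pics/c3.png")
s=cv2.imread("pics/scene0.png"); crop(s,120,180,240,180,3.3,"pics/c2.png")
E
```

```text
(no output)
```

View pics/c1.png

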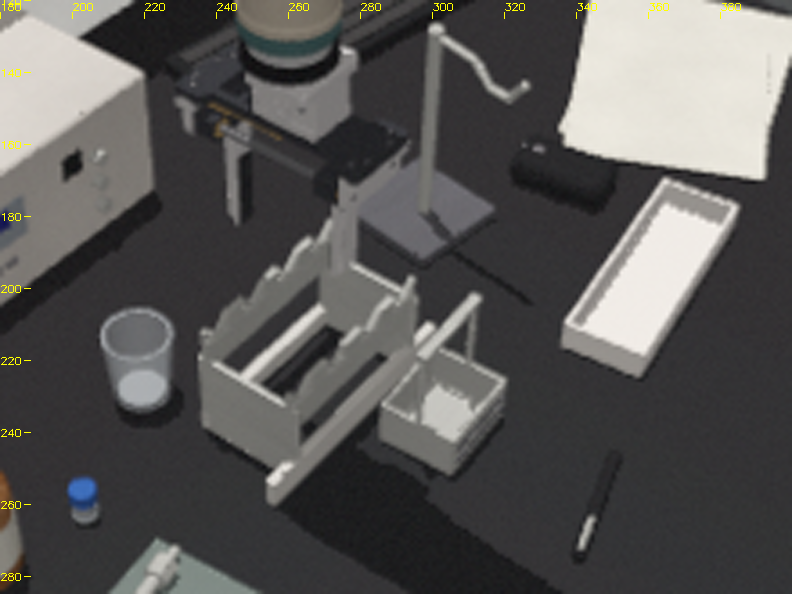

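View pics/c2.png

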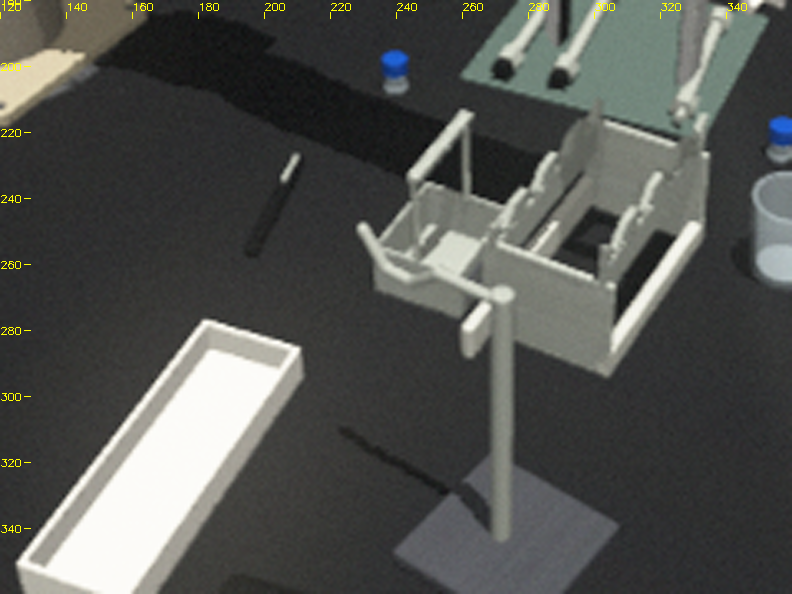

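View pics/c3.png

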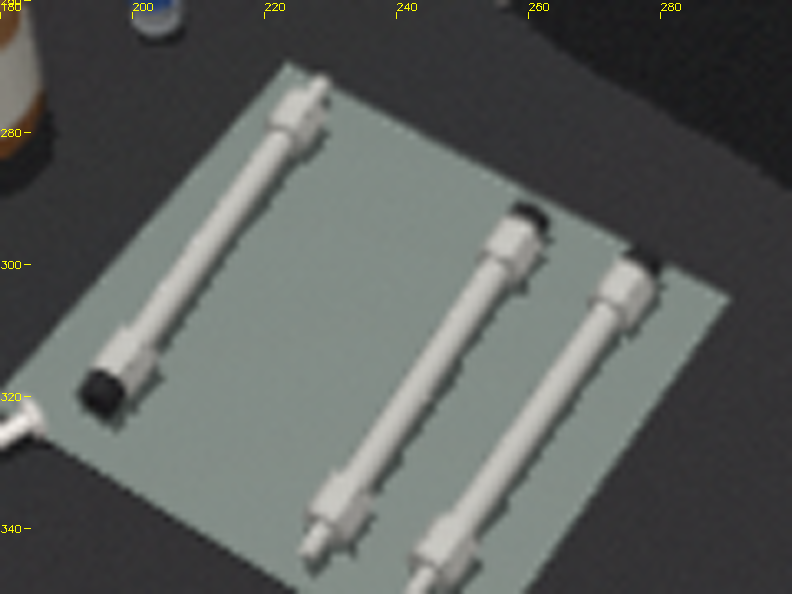

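```bash
python3 - <<'E'
from h import *
from workcell import viewer,env
S=viewer.calibration("side");C=viewer.calibration("scene")
def c1(x,y): return (180+x/3.6,120+y/3.6)
def c2(x,y): return (120+x/3.3,180+y/3.3)
def c3(x,y): return (180+x/6.6,260+y/6.6)
f=lambda c,p,z: np.round(pl(c,*p,z),4)
print("mat",[f(S,c3(*p),.003) for p in[(288,62),(730,297)]], [f(C,c2(*p),.003) for p in [(462,75),(715,130)]])
for n,(a,b) in dict(A=((105,390),(320,80)),B=((530,215),(310,550)),C=((645,260),(425,580))).items(): print(n,f(S,c3(*a),.013),f(S,c3(*b),.013))
print("tray side top",[f(S,c1(*p),.03) for p in[(563,328),(640,362),(738,207),(665,180)]])
print("tray scene top",[f(C,c2(*p),.03) for p in[(20,565),(207,322),(300,348)]])
print("bail",[tri([ray(S,*c1(*a)),ray(C,*c2(*b))]).round(4) for a,b in[((420,354),(412,180)),((477,297),(467,115))]])
print("hook tip,post", [tri([ray(S,*c1(*a)),ray(C,*c2(*b))]).round(4) for a,b in[((525,85),(363,230)),((435,32),(503,295)),((510,98),(405,277))]])
print("bar", f(S,c1(268,480),.03),f(S,c1(432,326),.03), f(C,c2(463,325),.03))
print("plates", [f(S,c1(*p),.092) for p in[(200,360),(298,405),(325,265),(415,295)]],[f(C,c2(*p),.092) for p in[(497,240),(612,285),(600,122),(708,155)]])
print("mouse",f(C,(205,372),.015),"pen",f(C,(203,242),.0),"vial",f(S,(311,300),.015),f(S,(203,258),.015),"beak",f(S,(219,222),.03),"bottle",f(S,(173,265),.06))
print("tcp",proj(S,env.get_state()["eef_pos"]),proj(C,env.get_state()["eef_pos"]))
E
```

```text
mat [array([0.6452, 0.1874]), array([0.4122, 0.163 ])] [array([0.4172, 0.165 ]), array([0.6539, 0.2045])]
A [0.5853 0.3656] [0.6216 0.1912]
B [0.5016 0.1889] [0.4702 0.3672]
C [0.4484 0.1762] [0.4258 0.3488]
tray side top [array([ 0.4992, -0.2101]), array([ 0.4214, -0.2171]), array([ 0.4535, -0.4618]), array([ 0.5311, -0.4522])]
tray scene top [array([ 0.4604, -0.4669]), array([ 0.4296, -0.2307]), array([ 0.5053, -0.2191])]
bail [array([ 0.5335, -0.0642,  0.0908]), array([ 0.5366, -0.07  ,  0.1578])]
hook tip,post [array([ 0.6023, -0.2686,  0.2246]), array([ 0.7083, -0.2797,  0.2276]), array([ 0.6256, -0.2713,  0.1977])]
bar [0.5977 0.0981] [ 0.5953 -0.1368] [ 0.5974 -0.1398]
plates [array([0.6936, 0.0711]), array([0.5962, 0.0592]), array([ 0.6828, -0.0877]), array([ 0.5967, -0.1071])] [array([ 0.6069, -0.1052]), array([ 0.7022, -0.1068]), array([0.6089, 0.0596]), array([0.7019, 0.0636])]
mouse [ 0.6287 -0.4199] pen [ 0.3718 -0.0681] vial [0.3725 0.1204] [0.7169 0.2005] beak [0.7701 0.0689] bottle [0.7383 0.2962]
tcp [261.18739874 195.29098078] [306.89333402 209.76119284]
```

Emit:
drive_tool(
  plan=[
    {"tx":-0.3,"ty":-0.5,"tz":0.7,"gripper":1},
    {"tx":-0.3,"ty":-0.5,"tz":0.7,"gripper":1},
    {"tx":-0.3,"ty":-0.5,"tz":0.7,"gripper":1},
    {"tx":-0.3,"ty":-0.5,"tz":0.7,"gripper":1},
    {"tx":0,"ty":0,"tz":0,"gripper":1},
    {"tx":0,"ty":0,"tz":0,"gripper":1},
    {"tx":0,"ty":0,"tz":0,"gripper":0.5},
    {"tx":0,"ty":0,"tz":0,"gripper":0.5},
  ],
)

```text
invalid input
```

```bash
python3 - <<'E'
from h import *
from workcell import viewer,env
import pickle
c=viewer.calibration("wrist"); im=viewer.capture("wrist")[:,:,::-1]; pickle.dump(c,open("w1.pkl","wb"))
s=viewer.capture("scene")[:,:,::-1];cv2.imwrite("pics/scene1.png",s);cv2.imwrite("pics/side1.png",viewer.capture("side")[:,:,::-1])
cv2.imwrite("pics/w1.png",im); crop(im.copy(),0,0,560,420,1.42,"pics/w1c.png"); print(env.get_state()["eef_pos"],env.get_state()["finger_gap"])
E
```

```text
[6.49793070e-01 3.98944606e-05 1.70180801e-01] 0.999841087876637
```

View pics/w1c.png

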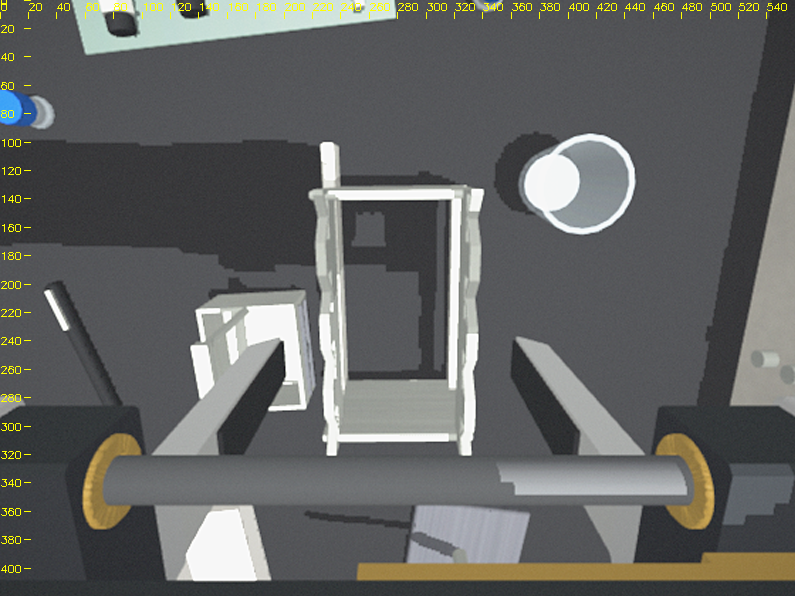

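Emit:
drive_tool(
  plan=[
    {"tx":-0.6,"ty":-0.9,"tz":0.3,"wx":0,"wy":0,"wz":0,"gripper":0.5},
    {"tx":-0.6,"ty":-0.9,"tz":0.3,"wx":0,"wy":0,"wz":0,"gripper":0.5},
    {"tx":-0.6,"ty":-0.9,"tz":0.3,"wx":0,"wy":0,"wz":0,"gripper":0.5},
    {"tx":-0.6,"ty":-0.9,"tz":0.3,"wx":0,"wy":0,"wz":0,"gripper":0.5},
    {"tx":0,"ty":-0.9,"tz":0.3,"wx":0,"wy":0,"wz":0,"gripper":0.5},
    {"tx":0,"ty":-0.9,"tz":0.3,"wx":0,"wy":0,"wz":0,"gripper":0.5},
    {"tx":0,"ty":0,"tz":0,"wx":0,"wy":0,"wz":0,"gripper":0.5},
    {"tx":0,"ty":0,"tz":0,"wx":0,"wy":0,"wz":0,"gripper":0.5},
  ],
)

```text
time_s: 0.97
eef_pos: [0.5607, -0.2086, 0.2397]
orientation: [0.709, 0.705, 0.0, 0.001]
wrist_force: [0.9, 0.2, -0.3]
finger_gap: 0.504
grip_force: 0.0
```

```bash
python3 - <<'E'
from h import *
from workcell import viewer,env
import pickle
w0=viewer.calibration("wrist")
c=viewer.calibration("wrist"); im=viewer.capture("wrist")[:,:,::-1]; pickle.dump(c,open("w2.pkl","wb"))
cv2.imwrite("pics/side2.png",viewer.capture("side")[:,:,::-1]);cv2.imwrite("pics/scene2.png",viewer.capture("scene")[:,:,::-1])
cv2.imwrite("pics/w2.png",im); crop(im.copy(),0,0,560,420,1.42,"pics/w2c.png"); print(env.get_state()["eef_pos"],env.get_state()["finger_gap"])
E
```

```text
[ 0.56097298 -0.20351204  0.23843074] 0.5049110998001325
```

View pics/w2c.png

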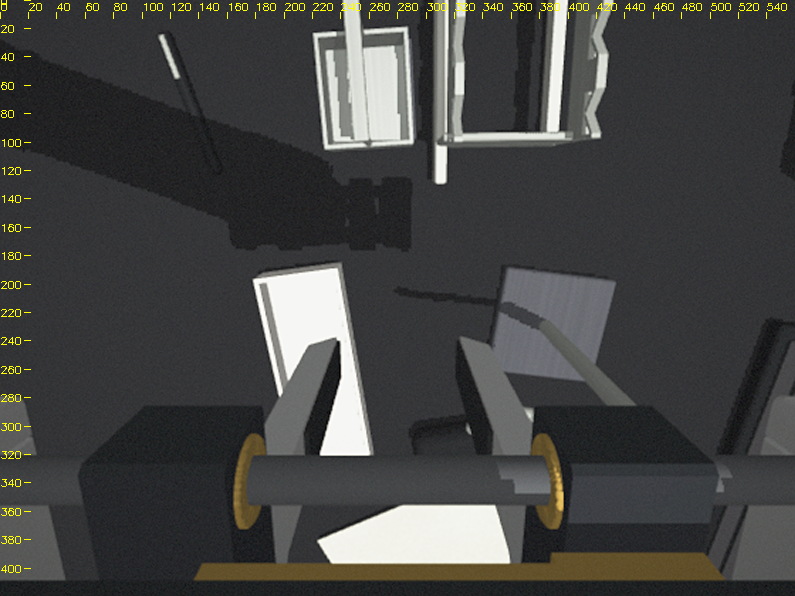

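```bash
python3 - <<'E'
from h import *
import pickle
from workcell import viewer
W1=pickle.load(open("w1.pkl","rb"));W2=pickle.load(open("w2.pkl","rb"))
S=viewer.calibration("side");C=viewer.calibration("scene")
g=lambda W,p,z: np.round(pl(W,p[0]/1.42,p[1]/1.42,z),4)
b=[g(W2,p,.045) for p in[(313,33),(407,28),(413,145),(326,150)]]; print("basket",b,np.mean(b,0))
b=[g(W1,p,.045) for p in[(196,308),(305,290)]]; print("basket w1 far",b)
print("bar near",g(W2,(434,183),.03),g(W2,(447,183),.03),"mid",g(W2,(434,20),.03),"far w1",g(W1,(321,143),.03),g(W1,(338,143),.03))
print("plates w1",[g(W1,p,.092) for p in[(338,190),(455,190),(338,439),(460,439)]],"w2",[g(W2,p,.092) for p in [(448,140),(600,130)]])
print("rail ends w1 low/high far",g(W1,(318,190),.109),g(W1,(476,190),.127))
print("tray",[g(W2,p,.03) for p in[(253,280),(341,264),(372,455)]])
print("foot",[g(W2,p,.006) for p in[(505,267),(615,283),(588,380)]])
c1=lambda x,y:(180+x/3.6,120+y/3.6)
c2=lambda x,y:(120+x/3.3,180+y/3.3)
print("bail",[tri([ray(S,*c1(*a)),ray(C,*c2(*b))]).round(4) for a,b in[((420,354),(467,115)),((477,297),(412,180))]])
print("mat w1",[g(W1,p,.003) for p in[(87,53),(395,16)]])
print("rays resid")
E
```

```text
basket [array([ 0.4947, -0.0269]), array([ 0.5692, -0.0237]), array([ 0.5742, -0.1118]), array([ 0.501 , -0.1154])] [ 0.534775 -0.06945 ]
basket w1 far [array([ 0.4955, -0.0249]), array([ 0.5794, -0.0107])]
bar near [ 0.5935 -0.1433] [ 0.605  -0.1433] mid [ 0.5915 -0.0139] far w1 [0.5935 0.0957] [0.6059 0.0957]
plates w1 [array([0.6128, 0.0646]), array([0.6846, 0.0646]), array([ 0.607 , -0.1079]), array([ 0.6937, -0.1078])] w2 [array([ 0.5986, -0.1108]), array([ 0.7105, -0.1044])]
rail ends w1 low/high far [0.6034 0.0652] [0.6918 0.0659]
tray [array([ 0.425 , -0.2309]), array([ 0.5081, -0.216 ]), array([ 0.533 , -0.4189])]
foot [array([ 0.6665, -0.2246]), array([ 0.7767, -0.2413]), array([ 0.7605, -0.3462])]
bail [array([ 0.5337, -0.0239,  0.1262]), array([ 0.5364, -0.1103,  0.1242])]
mat w1 [array([0.4171, 0.1612]), array([0.6472, 0.1857])]
rays resid
```

Emit:
drive_tool(
  plan=[
    {"tx":0,"ty":0,"tz":0.9,"wx":0,"wy":0,"wz":0,"gripper":0.5},
    {"tx":0,"ty":-0.2,"tz":0.9,"wx":0,"wy":0,"wz":0,"gripper":0.5},
    {"tx":0.4,"ty":-0.8,"tz":0.4,"wx":0,"wy":0,"wz":0,"gripper":0.5},
    {"tx":0.4,"ty":-0.9,"tz":0.3,"wx":0,"wy":0,"wz":0,"gripper":0.5},
    {"tx":0.4,"ty":-0.9,"tz":0,"wx":0,"wy":0,"wz":0,"gripper":0.5},
    {"tx":0.4,"ty":-0.9,"tz":0,"wx":0,"wy":0,"wz":0,"gripper":0.5},
    {"tx":0,"ty":-0.5,"tz":0,"wx":0,"wy":0,"wz":0,"gripper":0.5},
    {"tx":0,"ty":0,"tz":0,"wx":0,"wy":0,"wz":0,"gripper":0.4},
  ],
)

```text
time_s: 1.78
eef_pos: [0.6241, -0.3775, 0.3359]
orientation: [0.708, 0.706, -0.002, -0.001]
wrist_force: [-1.7, -0.2, -0.7]
finger_gap: 0.457
grip_force: 0.0
```

```bash
python3 - <<'E'
from h import *
from workcell import viewer,env
import pickle
viewer.capture("side")
c=viewer.calibration("wrist"); im=viewer.capture("wrist")[:,:,::-1]; pickle.dump(c,open("w3.pkl","wb"))
cv2.imwrite("pics/w3.png",im); crop(im.copy(),100,0,400,300,2,"pics/w3c.png"); print(env.get_state()["eef_pos"],env.get_state()["finger_gap"])
for x in [(.6342,-.273,.207),(.629,-.271,.207)]: print(proj(c,x))
E
```

```text
[ 0.62532475 -0.37197473  0.33746878] 0.4076486015578483
[289.87787272  94.3413922 ]
[284.66646586  92.22627054]
```

View pics/w3c.png

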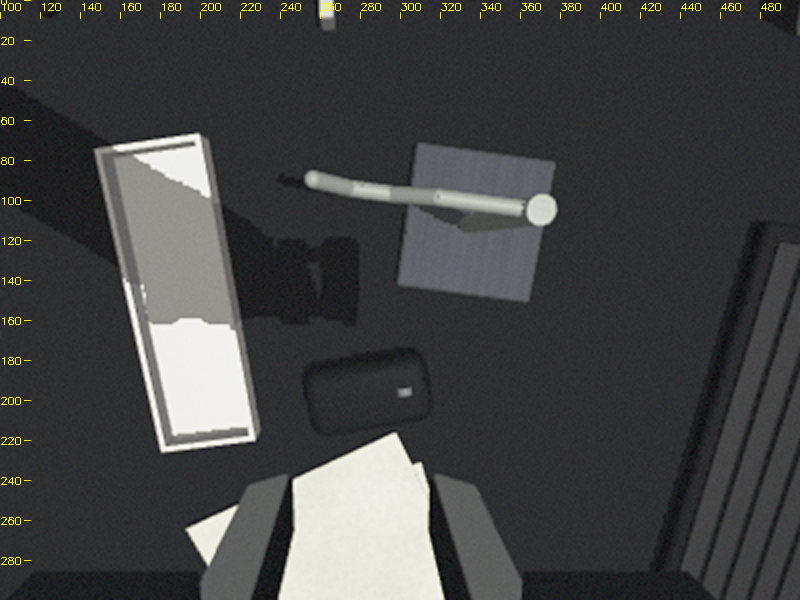

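```bash
python3 - <<'E'
from h import *
import pickle
W=pickle.load(open("w3.pkl","rb"))
g=lambda p,z: pl(W,100+p[0]/2,p[1]/2,z).round(4)
t=g((313,179),.228);p=g((541,210),.232);d=p-t;L=np.hypot(*d);print(t,p,L,np.arctan2(d[1],d[0]),"seat",t+d*28/108,p-d/L*.08)
b=[g(q,.03) for q in[(95,150),(203,133),(259,437),(163,452)]];print("tray",b,np.mean(b,0))
print([g(q,.006) for q in[(416,143),(555,162),(528,301),(398,285)]])
E
```

```text
[ 0.6025 -0.2703] [ 0.7087 -0.2844] 0.10713192801401453 -0.13199638801617541 seat [ 0.63003333 -0.27395556] [ 0.62939591 -0.27387093]
tray [array([ 0.4259, -0.2318]), array([ 0.5073, -0.2202]), array([ 0.5392, -0.4554]), array([ 0.458 , -0.4686])] [ 0.4826 -0.344 ]
[array([ 0.6671, -0.224 ]), array([ 0.7761, -0.238 ]), array([ 0.762 , -0.3455]), array([ 0.6546, -0.3325])]
```

Emit:
drive_tool(
  plan=[
    {"tx":-0.28,"ty":0.95,"tz":0,"wx":0,"wy":0,"wz":0,"gripper":0.4},
    {"tx":-0.28,"ty":0.95,"tz":0,"wx":0,"wy":0,"wz":0,"gripper":0.4},
    {"tx":-0.28,"ty":0.95,"tz":0,"wx":0,"wy":0,"wz":0,"gripper":0.4},
    {"tx":-0.28,"ty":0.95,"tz":0,"wx":0,"wy":0,"wz":0,"gripper":0.4},
    {"tx":-0.28,"ty":0.95,"tz":0,"wx":0,"wy":0,"wz":0,"gripper":0.4},
    {"tx":-0.28,"ty":0.95,"tz":-0.2,"wx":0,"wy":0,"wz":0.08,"gripper":0.4},
    {"tx":-0.28,"ty":0.95,"tz":-0.2,"wx":0,"wy":0,"wz":0,"gripper":0.4},
    {"tx":-0.28,"ty":0.95,"tz":-0.2,"wx":0,"wy":0,"wz":0,"gripper":0.4},
  ],
)

```text
time_s: 2.55
eef_pos: [0.5336, -0.0647, 0.3155]
orientation: [0.69, 0.723, 0.001, -0.0]
wrist_force: [1.2, 0.2, -0.5]
finger_gap: 0.4
grip_force: 0.0
```

Emit:
drive_tool(
  plan=[
    {"tx":0,"ty":0.4,"tz":-0.6,"wx":0,"wy":0,"wz":0,"gripper":0.4},
    {"tx":0,"ty":0.2,"tz":-0.8,"wx":0,"wy":0,"wz":0,"gripper":0.4},
    {"tx":0,"ty":0,"tz":-0.8,"wx":0,"wy":0,"wz":0,"gripper":0.4},
    {"tx":0,"ty":0,"tz":-0.6,"wx":0,"wy":0,"wz":0,"gripper":0.4},
    {"tx":0,"ty":0,"tz":-0.6,"wx":0,"wy":0,"wz":0,"gripper":0.4},
    {"tx":0,"ty":0,"tz":0,"wx":0,"wy":0,"wz":0,"gripper":0.4},
    {"tx":0,"ty":0,"tz":0,"wx":0,"wy":0,"wz":0,"gripper":0.4},
    {"tx":0,"ty":0,"tz":0,"wx":0,"wy":0,"wz":0,"gripper":0.4},
  ],
)

```text
time_s: 3.22
eef_pos: [0.5361, -0.0442, 0.1806]
orientation: [0.691, 0.722, 0.001, 0.001]
wrist_force: [-0.1, -0.6, -0.5]
finger_gap: 0.399
grip_force: 0.0
```

```bash
cat > cap.py <<'E'
import sys
from h import *
from workcell import viewer,env
viewer.capture("side")
im=viewer.capture("wrist")[:,:,::-1]
cv2.imwrite(sys.argv[1],im)
s=env.get_state();print(s["eef_pos"].round(4),R.from_quat(s["orientation"]).as_matrix()[:,1].round(3),s["finger_gap"],s["wrist_force"].round(1))
E
python3 cap.py pics/w4.png
```

```text
[ 0.5366 -0.045   0.1809] [0.999 0.043 0.003] 0.40200957953909 [-0.3 -0.5  0.4]
```

Emit:
drive_tool(
  plan=[
    {"tx":-0.02,"ty":0,"tz":-0.5,"wx":0,"wy":0,"wz":0,"gripper":0.4},
    {"tx":-0.02,"ty":0,"tz":-0.5,"wx":0,"wy":0,"wz":0,"gripper":0.4},
    {"tx":0,"ty":0,"tz":-0.5,"wx":0,"wy":0,"wz":0,"gripper":0.4},
    {"tx":0,"ty":0,"tz":-0.37,"wx":0,"wy":0,"wz":0,"gripper":0.4},
    {"tx":0,"ty":0,"tz":0,"wx":0,"wy":0,"wz":0,"gripper":0.4},
    {"tx":0,"ty":0,"tz":0,"wx":0,"wy":0,"wz":0,"gripper":0},
    {"tx":0,"ty":0,"tz":0,"wx":0,"wy":0,"wz":0,"gripper":0},
    {"tx":0,"ty":0,"tz":0,"wx":0,"wy":0,"wz":0,"gripper":0},
  ],
)

```text
time_s: 3.98
eef_pos: [0.5351, -0.0456, 0.1058]
orientation: [0.692, 0.722, 0.001, 0.001]
wrist_force: [0.3, -0.1, -0.3]
finger_gap: 0.223
grip_force: 0.0
```

Emit:
drive_tool(
  plan=[
    {"tx":0,"ty":0,"tz":0,"wx":0,"wy":0,"wz":0,"gripper":0},
    {"tx":0,"ty":0,"tz":0,"wx":0,"wy":0,"wz":0,"gripper":0},
    {"tx":0,"ty":0,"tz":0,"wx":0,"wy":0,"wz":0,"gripper":0},
    {"tx":0,"ty":0,"tz":0,"wx":0,"wy":0,"wz":0,"gripper":0},
    {"tx":0,"ty":0,"tz":0,"wx":0,"wy":0,"wz":0,"gripper":0},
    {"tx":0,"ty":0,"tz":0,"wx":0,"wy":0,"wz":0,"gripper":0},
    {"tx":0,"ty":0,"tz":0.1,"wx":0,"wy":0,"wz":0,"gripper":0},
    {"tx":0,"ty":0,"tz":0.4,"wx":0,"wy":0,"wz":0,"gripper":0},
  ],
)

```text
time_s: 4.65
eef_pos: [0.5318, -0.0455, 0.1227]
orientation: [0.692, 0.722, -0.002, -0.002]
wrist_force: [0.1, -0.5, -0.2]
finger_gap: -0.0
grip_force: 0.0
```

```bash
python3 cap.py pics/w5.png; python3 - <<'E'
from h import *
from workcell import viewer
im=cv2.imread("pics/w5.png"); s=viewer.capture("side")[:,:,::-1]
c=np.hstack([cv2.resize(im[:300,100:480],(400,316)),cv2.resize(s[130:280,220:400],(379,316))])
cv2.imwrite("pics/v5.png",c)
E
```

```text
[ 0.5354 -0.0457  0.1259] [0.999 0.042 0.004] 0.005412264301854804 [-0.8 -0.   0.3]
```

View pics/v5.png

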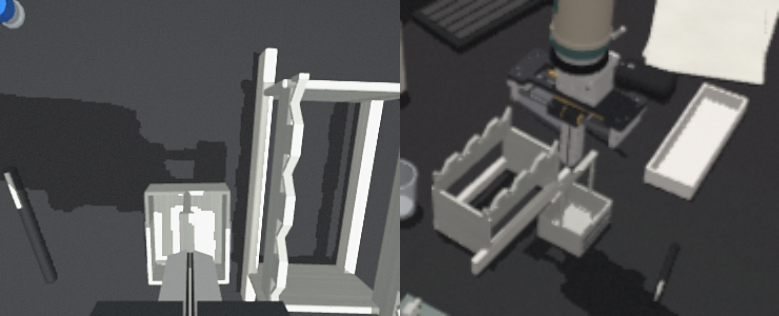

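```bash
python3 - <<'E'
from h import *
from workcell import viewer,env
s=viewer.capture("side")[:,:,::-1]; a=viewer.capture("scene")[:,:,::-1]
w=cv2.imread("pics/w5.png")
S=viewer.calibration("side");C=viewer.calibration("scene")
p=env.get_state()["eef_pos"]; print(p,proj(S,p),proj(C,p))
c=np.hstack([cv2.resize(s[170:270,260:350],(360,400),interpolation=2),cv2.resize(a[200:300,210:320],(440,400),interpolation=2)])
cv2.imwrite("pics/v6.png",c)
E
```

```text
[ 0.53358645 -0.04560991  0.12399505] [300.80130902 214.73901898] [257.00998457 220.06306874]
```

View pics/v6.png

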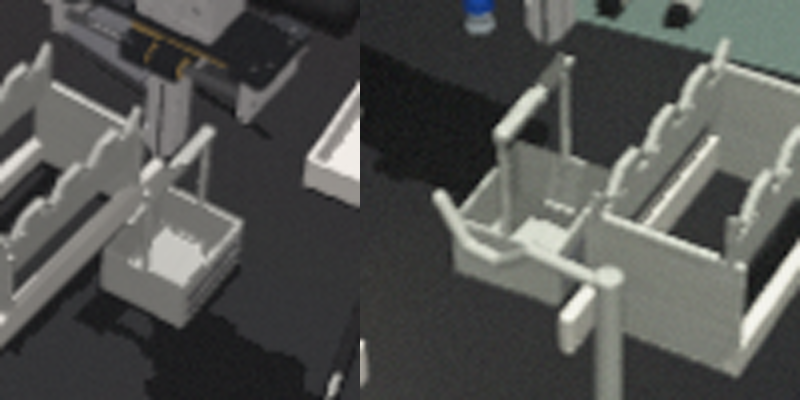

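```bash
python3 - <<'E'
from h import *
from workcell import viewer,env
S=viewer.calibration("side");C=viewer.calibration("scene");W=viewer.calibration("wrist")
for a,b in [((300,209.5),(258,210.5)),((302,211),(258,210.5))]:
  X=tri([ray(S,*a),ray(C,*b)]); print(X,proj(S,X),proj(C,X))
p=env.get_state()["eef_pos"]; print(proj(W,p))
# bail (side,scene) ends in v6
f=lambda x,y:(260+x/4,170+y/4); g=lambda x,y:(210+(x-360)/4,200+y/4)
print(tri([ray(S,*f(148,180)),ray(C,*g(568,62))]),tri([ray(S,*f(210,131)),ray(C,*g(500,135))]))
E
```

```text
[ 0.53391541 -0.03995102  0.15069521] [300.11025729 209.51040321] [258.13062953 210.4960377 ]
[ 0.52961767 -0.038928    0.14832565] [301.0481863  210.91062172] [256.87635882 210.52886085]
[279.82618532 233.7645071 ]
[ 0.53895642 -0.03140562  0.13106445] [ 0.53554433 -0.10847499  0.12506078]
```

Emit:
drive_tool(
  plan=[
    {"tx":0,"ty":0,"tz":0.7,"wx":0,"wy":0,"wz":0,"gripper":0.4},
    {"tx":0,"ty":0,"tz":0,"wx":0,"wy":0,"wz":0,"gripper":0.4},
    {"tx":0,"ty":0,"tz":0,"wx":0,"wy":0,"wz":0,"gripper":0.4},
    {"tx":0,"ty":0,"tz":0,"wx":0,"wy":0,"wz":0,"gripper":0.4},
    {"tx":0,"ty":0,"tz":0,"wx":0,"wy":0,"wz":0,"gripper":0.4},
    {"tx":0,"ty":0,"tz":0,"wx":0,"wy":0,"wz":0,"gripper":0.4},
    {"tx":0,"ty":0,"tz":-0.6,"wx":0,"wy":0,"wz":0,"gripper":0.4},
    {"tx":0,"ty":0,"tz":-0.5,"wx":0,"wy":0,"wz":0,"gripper":0.4},
  ],
)

```text
time_s: 5.57
eef_pos: [0.5342, -0.0456, 0.1077]
orientation: [0.692, 0.722, 0.0, 0.001]
wrist_force: [0.1, -0.5, -0.8]
finger_gap: 0.397
grip_force: 0.0
```

Emit:
drive_tool(
  plan=[
    {"tx":0,"ty":0,"tz":-0.4,"wx":0,"wy":0,"wz":0,"gripper":0.4},
    {"tx":0,"ty":0,"tz":-0.25,"wx":0,"wy":0,"wz":0,"gripper":0.4},
    {"tx":0,"ty":0,"tz":0,"wx":0,"wy":0,"wz":0,"gripper":0.4},
    {"tx":0,"ty":0,"tz":0,"wx":0,"wy":0,"wz":0,"gripper":0},
    {"tx":0,"ty":0,"tz":0,"wx":0,"wy":0,"wz":0,"gripper":0},
    {"tx":0,"ty":0,"tz":0,"wx":0,"wy":0,"wz":0,"gripper":0},
    {"tx":0,"ty":0,"tz":0,"wx":0,"wy":0,"wz":0,"gripper":0},
    {"tx":0,"ty":0,"tz":0,"wx":0,"wy":0,"wz":0,"gripper":0},
  ],
)

```text
time_s: 6.23
eef_pos: [0.534, -0.0456, 0.0829]
orientation: [0.692, 0.722, 0.0, 0.0]
wrist_force: [-1.5, 0.3, 0.7]
finger_gap: 0.104
grip_force: 30.0
```

Emit:
drive_tool(
  plan=[
    {"tx":0,"ty":0,"tz":0.4,"wx":0,"wy":0,"wz":0,"gripper":0},
    {"tx":0,"ty":0,"tz":0.6,"wx":0,"wy":0,"wz":0,"gripper":0},
    {"tx":0,"ty":0,"tz":0.7,"wx":0,"wy":0,"wz":0,"gripper":0},
    {"tx":0,"ty":0,"tz":0.7,"wx":0,"wy":0,"wz":0,"gripper":0},
    {"tx":0,"ty":0,"tz":0.4,"wx":0,"wy":0,"wz":0,"gripper":0},
    {"tx":0,"ty":0,"tz":0.2,"wx":0,"wy":0,"wz":0,"gripper":0},
    {"tx":0,"ty":0,"tz":0,"wx":0,"wy":0,"wz":0,"gripper":0},
    {"tx":0,"ty":0,"tz":0,"wx":0,"wy":0,"wz":0,"gripper":0},
  ],
)

```text
time_s: 6.9
eef_pos: [0.5331, -0.0455, 0.2017]
orientation: [0.692, 0.722, -0.0, -0.0]
wrist_force: [0.3, -0.1, -2.2]
finger_gap: 0.1
grip_force: 30.0
```

Emit:
drive_tool(
  plan=[
    {"tx":0.1,"ty":-0.4,"tz":0,"wx":0,"wy":0,"wz":-0.05,"gripper":0},
    {"tx":0.1,"ty":-0.7,"tz":0,"wx":0,"wy":0,"wz":-0.05,"gripper":0},
    {"tx":0.1,"ty":-0.8,"tz":0,"wx":0,"wy":0,"wz":-0.05,"gripper":0},
    {"tx":0.1,"ty":-0.8,"tz":0,"wx":0,"wy":0,"wz":-0.05,"gripper":0},
    {"tx":0.1,"ty":-0.8,"tz":0,"wx":0,"wy":0,"wz":-0.05,"gripper":0},
    {"tx":0.1,"ty":-0.7,"tz":0,"wx":0,"wy":0,"wz":-0.05,"gripper":0},
    {"tx":0.1,"ty":-0.5,"tz":0,"wx":0,"wy":0,"wz":-0.03,"gripper":0},
    {"tx":0.1,"ty":-0.25,"tz":0,"wx":0,"wy":0,"wz":0,"gripper":0},
  ],
)

```text
time_s: 7.57
eef_pos: [0.5637, -0.2491, 0.2002]
orientation: [0.754, 0.657, -0.002, -0.0]
wrist_force: [0.5, 0.4, -2.8]
finger_gap: 0.102
grip_force: 30.0
```

```bash
python3 cap.py pics/w6.png; python3 - <<'E'
from h import *
from workcell import viewer
s=viewer.capture("side")[:,:,::-1]; a=viewer.capture("scene")[:,:,::-1]
c=np.hstack([cv2.resize(s[110:230,260:370],(367,400),interpolation=2),cv2.resize(a[200:320,200:320],(400,400),interpolation=2)])
cv2.imwrite("pics/v7.png",c)
E
```

```text
[ 0.5649 -0.2463  0.2006] [ 0.991 -0.134 -0.002] 0.10172101991468244 [-0.5  0.3 -2.7]
```

View pics/v7.png

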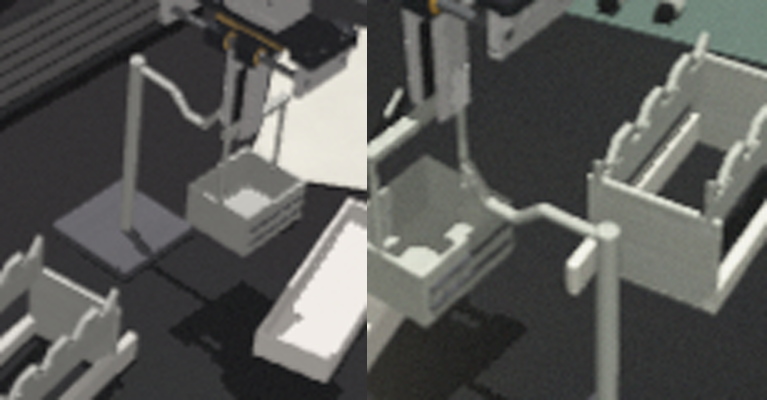

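Emit:
drive_tool(
  plan=[
    {"tx":0,"ty":0,"tz":0.18,"wx":0,"wy":0,"wz":0,"gripper":0},
    {"tx":0.2,"ty":-0.02,"tz":0,"wx":0,"wy":0,"wz":0,"gripper":0},
    {"tx":0.4,"ty":-0.04,"tz":0,"wx":0,"wy":0,"wz":0,"gripper":0},
    {"tx":0.5,"ty":-0.05,"tz":0,"wx":0,"wy":0,"wz":0,"gripper":0},
    {"tx":0.4,"ty":-0.03,"tz":0,"wx":0,"wy":0,"wz":0,"gripper":0},
    {"tx":0.2,"ty":-0.02,"tz":0,"wx":0,"wy":0,"wz":0,"gripper":0},
    {"tx":0,"ty":0,"tz":0,"wx":0,"wy":0,"wz":0,"gripper":0},
    {"tx":0,"ty":0,"tz":0,"wx":0,"wy":0,"wz":0,"gripper":0},
  ],
)

```text
time_s: 8.43
eef_pos: [0.6335, -0.2492, 0.2092]
orientation: [0.751, 0.66, -0.0, -0.0]
wrist_force: [-0.8, -0.0, -2.0]
finger_gap: 0.103
grip_force: 30.0
```

Emit:
drive_tool(
  plan=[
    {"tx":0,"ty":-0.05,"tz":-0.2,"wx":0,"wy":0,"wz":0,"gripper":0},
    {"tx":0,"ty":0,"tz":-0.2,"wx":0,"wy":0,"wz":0,"gripper":0},
    {"tx":0,"ty":0,"tz":-0.2,"wx":0,"wy":0,"wz":0,"gripper":0},
    {"tx":0,"ty":0,"tz":-0.15,"wx":0,"wy":0,"wz":0,"gripper":0},
    {"tx":0,"ty":0,"tz":-0.1,"wx":0,"wy":0,"wz":0,"gripper":0},
    {"tx":0,"ty":0,"tz":0,"wx":0,"wy":0,"wz":0,"gripper":0},
    {"tx":0,"ty":0,"tz":0,"wx":0,"wy":0,"wz":0,"gripper":0},
    {"tx":0,"ty":0,"tz":0,"wx":0,"wy":0,"wz":0,"gripper":0},
  ],
)

```text
time_s: 9.1
eef_pos: [0.634, -0.2521, 0.1757]
orientation: [0.752, 0.659, 0.0, 0.0]
wrist_force: [0.4, 1.2, -1.8]
finger_gap: 0.102
grip_force: 30.0
```

```bash
python3 cap.py pics/w7.png; python3 - <<'E'
from h import *
from workcell import viewer
s=viewer.capture("side")[:,:,::-1]; a=viewer.capture("scene")[:,:,::-1]
c=np.hstack([cv2.resize(s[110:230,260:370],(367,400),interpolation=2),cv2.resize(a[200:320,200:320],(400,400),interpolation=2)])
cv2.imwrite("pics/v8.png",c)
E
```

```text
[ 0.6341 -0.2521  0.1759] [ 0.991 -0.131  0.001] 0.10494464063249842 [ 0.6 -0.4 -1.8]
```

Keep lowering in small steps until the hook carries it.

Emit:
drive_tool(
  plan=[
    {"tx":0,"ty":0,"tz":-0.05,"wx":0,"wy":0,"wz":0,"gripper":0},
    {"tx":0,"ty":0,"tz":-0.05,"wx":0,"wy":0,"wz":0,"gripper":0},
    {"tx":0,"ty":0,"tz":-0.04,"wx":0,"wy":0,"wz":0,"gripper":0},
    {"tx":0,"ty":0,"tz":0,"wx":0,"wy":0,"wz":0,"gripper":0},
    {"tx":0,"ty":0,"tz":0,"wx":0,"wy":0,"wz":0,"gripper":0},
    {"tx":0,"ty":0,"tz":0,"wx":0,"wy":0,"wz":0,"gripper":0},
    {"tx":0,"ty":0,"tz":0,"wx":0,"wy":0,"wz":0,"gripper":0},
    {"tx":0,"ty":0,"tz":0,"wx":0,"wy":0,"wz":0,"gripper":0},
  ],
)

```text
time_s: 9.97
eef_pos: [0.6338, -0.252, 0.1699]
orientation: [0.752, 0.659, 0.0, 0.0]
wrist_force: [0.1, 0.8, -1.3]
finger_gap: 0.1
grip_force: 30.0
```

Emit:
drive_tool(
  plan=[
    {"tx":0,"ty":0,"tz":-0.03,"wx":0,"wy":0,"wz":0,"gripper":0},
    {"tx":0,"ty":0,"tz":-0.03,"wx":0,"wy":0,"wz":0,"gripper":0},
    {"tx":0,"ty":0,"tz":0,"wx":0,"wy":0,"wz":0,"gripper":0},
    {"tx":0,"ty":0,"tz":0,"wx":0,"wy":0,"wz":0,"gripper":0},
    {"tx":0,"ty":0,"tz":0,"wx":0,"wy":0,"wz":0,"gripper":0},
    {"tx":0,"ty":0,"tz":0,"wx":0,"wy":0,"wz":0,"gripper":0},
    {"tx":0,"ty":0,"tz":0,"wx":0,"wy":0,"wz":0,"gripper":0},
    {"tx":0,"ty":0,"tz":0,"wx":0,"wy":0,"wz":0,"gripper":0},
  ],
)

```text
time_s: 10.63
eef_pos: [0.6341, -0.252, 0.1681]
orientation: [0.752, 0.659, 0.0, 0.0]
wrist_force: [-1.5, 0.7, 5.8]
finger_gap: 0.1
grip_force: 30.0
```

Emit:
drive_tool(
  plan=[
    {"tx":0,"ty":0,"tz":0.02,"wx":0,"wy":0,"wz":0,"gripper":0.12},
    {"tx":0,"ty":0,"tz":0,"wx":0,"wy":0,"wz":0,"gripper":0.16},
    {"tx":0,"ty":0,"tz":0,"wx":0,"wy":0,"wz":0,"gripper":0.25},
    {"tx":0,"ty":0,"tz":0,"wx":0,"wy":0,"wz":0,"gripper":0.35},
    {"tx":0,"ty":0,"tz":0,"wx":0,"wy":0,"wz":0,"gripper":0.4},
    {"tx":0,"ty":0,"tz":0,"wx":0,"wy":0,"wz":0,"gripper":0.4},
    {"tx":0,"ty":0,"tz":0.3,"wx":0,"wy":0,"wz":0,"gripper":0.4},
    {"tx":0,"ty":0,"tz":0.5,"wx":0,"wy":0,"wz":0,"gripper":0.4},
  ],
)

```text
time_s: 11.3
eef_pos: [0.6321, -0.2513, 0.1988]
orientation: [0.752, 0.659, -0.001, -0.002]
wrist_force: [-0.2, 0.7, 0.3]
finger_gap: 0.392
grip_force: 0.0
```

Emit:
drive_tool(
  plan=[
    {"tx":0,"ty":0,"tz":0.7,"wx":0,"wy":0,"wz":0,"gripper":0.4},
    {"tx":0,"ty":0,"tz":0.7,"wx":0,"wy":0,"wz":0,"gripper":0.4},
    {"tx":0,"ty":0,"tz":0.5,"wx":0,"wy":0,"wz":0,"gripper":0.4},
    {"tx":0,"ty":0,"tz":0.2,"wx":0,"wy":0,"wz":0,"gripper":0.4},
    {"tx":-0.7,"ty":-0.6,"tz":0,"wx":0,"wy":0,"wz":0,"gripper":0.3},
    {"tx":-0.8,"ty":-0.6,"tz":0,"wx":0,"wy":0,"wz":0,"gripper":0.3},
    {"tx":-0.8,"ty":-0.6,"tz":0,"wx":0,"wy":0,"wz":0.15,"gripper":0.3},
    {"tx":-0.8,"ty":-0.6,"tz":0,"wx":0,"wy":0,"wz":0.1,"gripper":0.3},
  ],
)

```text
time_s: 11.97
eef_pos: [0.508, -0.3485, 0.2839]
orientation: [0.706, 0.709, -0.0, -0.0]
wrist_force: [-0.1, -0.3, -0.3]
finger_gap: 0.296
grip_force: 0.0
```

```bash
python3 cap.py pics/w8.png; python3 - <<'E'
from h import *
from workcell import viewer
s=viewer.capture("side")[:,:,::-1]; a=viewer.capture("scene")[:,:,::-1]
w=viewer.calibration("wrist")
c=np.hstack([cv2.resize(s[110:230,260:370],(367,400),interpolation=2),cv2.resize(a[220:340,200:320],(400,400),interpolation=2)])
cv2.imwrite("pics/v9.png",c)
E
```

```text
[ 0.5022 -0.3549  0.2847] [ 1.    -0.011 -0.004] 0.2985792131637471 [-0.3 -1.2 -0.4]
```

View pics/v9.png

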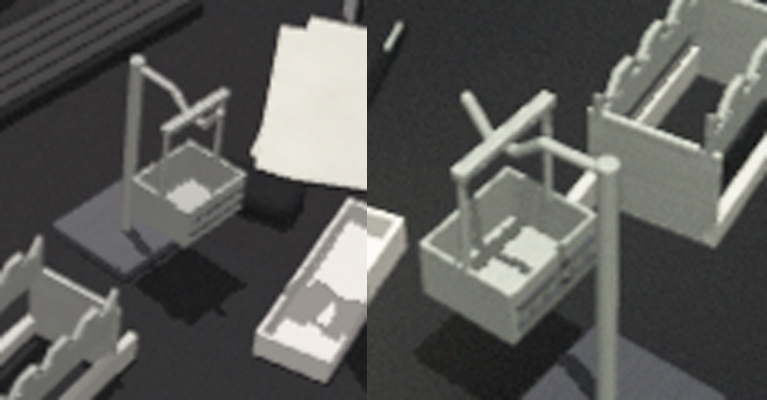

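Emit:
drive_tool(
  plan=[
    {"tx":-0.36,"ty":0.04,"tz":-0.5,"wx":0,"wy":0,"wz":0.07,"gripper":0.3},
    {"tx":-0.36,"ty":0.04,"tz":-0.8,"wx":0,"wy":0,"wz":0.07,"gripper":0.3},
    {"tx":-0.36,"ty":0.04,"tz":-0.9,"wx":0,"wy":0,"wz":0.07,"gripper":0.3},
    {"tx":-0.35,"ty":0.03,"tz":-0.9,"wx":0,"wy":0,"wz":0.07,"gripper":0.3},
    {"tx":0,"ty":0,"tz":-0.9,"wx":0,"wy":0,"wz":0,"gripper":0.3},
    {"tx":0,"ty":0,"tz":-0.9,"wx":0,"wy":0,"wz":0,"gripper":0.3},
    {"tx":0,"ty":0,"tz":-0.5,"wx":0,"wy":0,"wz":0,"gripper":0.3},
    {"tx":0,"ty":0,"tz":0,"wx":0,"wy":0,"wz":0,"gripper":0.3},
  ],
)

```text
time_s: 12.83
eef_pos: [0.4511, -0.338, 0.0636]
orientation: [0.652, 0.758, 0.0, -0.004]
wrist_force: [-0.7, -0.1, 0.2]
finger_gap: 0.299
grip_force: 0.0
```

```bash
python3 cap.py pics/w9.png; python3 - <<'E'
from h import *
from workcell import viewer
w=cv2.imread("pics/w9.png"); W=viewer.calibration("wrist")
m=(w.min(2)>190).astype(np.uint8); cs,_=cv2.findContours(m,0,2)
for c in cs:
    if cv2.contourArea(c)>600: x,y,a,b=cv2.boundingRect(c); print(x,y,a,b,cv2.contourArea(c))
print(proj(W,(.4449,-.349,.03)),proj(W,(.4449+.0153,-.349+.115,.03)))
# wall profile row at far side
for v in (60,100,140,180): 
    r=w[v].min(1); print(v,[ (int(u),r[u]) for u in range(150,420,4) if r[u]>110][:3], pl(W,*proj(W,(.45,-.25,.03)),.03))
E
```

```text
[ 0.4537 -0.3407  0.0679] [ 0.989  0.148 -0.   ] 0.2968109412851889 [-0.3 -0.7  0.4]
451 359 25 49 734.0
269 79 87 241 10524.5
264 68 112 217 1647.0
[267.61694695 226.18205867] [310.66094029  79.14014966]
60 [] [ 0.45 -0.25]
100 [(266, np.uint8(231)), (270, np.uint8(142)), (274, np.uint8(231))] [ 0.45 -0.25]
140 [(266, np.uint8(232)), (270, np.uint8(182)), (274, np.uint8(230))] [ 0.45 -0.25]
180 [(266, np.uint8(130)), (270, np.uint8(122)), (274, np.uint8(131))] [ 0.45 -0.25]
```

Emit:
drive_tool(
  plan=[
    {"tx":-0.25,"ty":-0.06,"tz":0,"wx":0,"wy":0,"wz":-0.02,"gripper":0.3},
    {"tx":0,"ty":0,"tz":-0.4,"wx":0,"wy":0,"wz":0,"gripper":0.3},
    {"tx":0,"ty":0,"tz":-0.5,"wx":0,"wy":0,"wz":0,"gripper":0.3},
    {"tx":0,"ty":0,"tz":-0.5,"wx":0,"wy":0,"wz":0,"gripper":0.3},
    {"tx":0,"ty":0,"tz":-0.2,"wx":0,"wy":0,"wz":0,"gripper":0.3},
    {"tx":0,"ty":0,"tz":0,"wx":0,"wy":0,"wz":0,"gripper":0.3},
    {"tx":0,"ty":0,"tz":0,"wx":0,"wy":0,"wz":0,"gripper":0.3},
    {"tx":0,"ty":0,"tz":0,"wx":0,"wy":0,"wz":0,"gripper":0.3},
  ],
)

```text
time_s: 13.6
eef_pos: [0.4435, -0.3452, 0.0058]
orientation: [0.657, 0.753, 0.0, 0.001]
wrist_force: [0.0, -0.4, 0.1]
finger_gap: 0.299
grip_force: 0.0
```

Emit:
drive_tool(
  plan=[
    {"tx":0,"ty":0,"tz":-0.2,"wx":0,"wy":0,"wz":0,"gripper":0.3},
    {"tx":0,"ty":0,"tz":-0.2,"wx":0,"wy":0,"wz":0,"gripper":0.3},
    {"tx":0,"ty":0,"tz":0,"wx":0,"wy":0,"wz":0,"gripper":0.3},
    {"tx":0,"ty":0,"tz":0,"wx":0,"wy":0,"wz":0,"gripper":0},
    {"tx":0,"ty":0,"tz":0,"wx":0,"wy":0,"wz":0,"gripper":0},
    {"tx":0,"ty":0,"tz":0,"wx":0,"wy":0,"wz":0,"gripper":0},
    {"tx":0,"ty":0,"tz":0,"wx":0,"wy":0,"wz":0,"gripper":0},
    {"tx":0,"ty":0,"tz":0,"wx":0,"wy":0,"wz":0,"gripper":0},
  ],
)

```text
time_s: 14.27
eef_pos: [0.4423, -0.3445, -0.0117]
orientation: [0.657, 0.753, -0.0, -0.0]
wrist_force: [-0.6, -0.3, 0.7]
finger_gap: 0.035
grip_force: 30.0
```

Emit:
drive_tool(
  plan=[
    {"tx":0.05,"ty":0.3,"tz":0,"wx":0,"wy":0,"wz":-0.03,"gripper":0},
    {"tx":0.1,"ty":0.5,"tz":0,"wx":0,"wy":0,"wz":-0.03,"gripper":0},
    {"tx":0.1,"ty":0.6,"tz":0,"wx":0,"wy":0,"wz":-0.03,"gripper":0},
    {"tx":0.1,"ty":0.6,"tz":0,"wx":0,"wy":0,"wz":-0.03,"gripper":0},
    {"tx":0.1,"ty":0.6,"tz":0,"wx":0,"wy":0,"wz":-0.03,"gripper":0},
    {"tx":0.1,"ty":0.6,"tz":0,"wx":0,"wy":0,"wz":-0.03,"gripper":0},
    {"tx":0.1,"ty":0.6,"tz":0,"wx":0,"wy":0,"wz":-0.03,"gripper":0},
    {"tx":0.1,"ty":0.4,"tz":0,"wx":0,"wy":0,"wz":-0.04,"gripper":0},
  ],
)

```text
time_s: 14.93
eef_pos: [0.4727, -0.1743, -0.0117]
orientation: [0.705, 0.709, 0.0, -0.0]
wrist_force: [0.5, -1.4, -1.6]
finger_gap: 0.036
grip_force: 30.0
```

Emit:
drive_tool(
  plan=[
    {"tx":0.1,"ty":0.5,"tz":0,"wx":0,"wy":0,"wz":0,"gripper":0},
    {"tx":0.1,"ty":0.6,"tz":0,"wx":0,"wy":0,"wz":0,"gripper":0},
    {"tx":0.1,"ty":0.6,"tz":0,"wx":0,"wy":0,"wz":0,"gripper":0},
    {"tx":0.1,"ty":0.6,"tz":0,"wx":0,"wy":0,"wz":0,"gripper":0},
    {"tx":0.1,"ty":0.6,"tz":0,"wx":0,"wy":0,"wz":0,"gripper":0},
    {"tx":0.1,"ty":0.5,"tz":0,"wx":0,"wy":0,"wz":0,"gripper":0},
    {"tx":0.1,"ty":0.3,"tz":0,"wx":0,"wy":0,"wz":0,"gripper":0},
    {"tx":0,"ty":0,"tz":0,"wx":0,"wy":0,"wz":0,"gripper":0},
  ],
)

```text
time_s: 15.6
eef_pos: [0.5015, -0.0247, -0.0117]
orientation: [0.704, 0.711, 0.001, -0.0]
wrist_force: [-0.1, 1.6, -0.2]
finger_gap: 0.038
grip_force: 30.0
```

```bash
python3 cap.py pics/w10.png; python3 - <<'E'
from h import *
from workcell import viewer
w=cv2.imread("pics/w10.png"); W=viewer.calibration("wrist"); S=viewer.calibration("side")
s=viewer.capture("side")[:,:,::-1]
cv2.imwrite("pics/side10.png",s); print([proj(W,q).round(1) for q in [(.5935,.0957,.03),(.5935,-.0,.03),(.50,.0975,.03),(.58,.0975,.03)]])
g=w.min(2)
for v in (20,40,60,80,100,120,150):
    r=g[v].astype(int); d=np.diff(r); e=[(int(u),int(d[u])) for u in np.where(abs(d)>45)[0] if 200<u<450]; print(v,e)
E
```

```text
[ 0.5009 -0.0279 -0.0117] [1.    0.007 0.001] 0.04131200504580805 [ 0.1  0.8 -0.2]
[array([478.5,  16.3]), array([449.7, 212.1]), array([279.8,  10.4]), array([450.3,  11.7])]
20 []
40 [(273, 91), (274, 91), (439, -51), (440, -161)]
60 [(273, 63), (274, 104), (275, 46), (401, -85), (429, 79), (437, -64), (438, -139)]
80 [(273, 47), (274, 110), (275, 57), (399, -89), (426, 50), (427, 74), (435, -100), (436, -99)]
100 [(274, 126), (275, 63), (397, -88), (424, 49), (425, 77), (433, -142)]
120 [(274, 163), (275, 73), (396, -92), (422, 60), (423, 76), (431, -166)]
150 [(274, 104), (275, 88), (393, -84), (419, 61), (420, 78), (427, -49), (428, -172)]
```

```bash
cat > tr.py <<'E'
import sys
from h import *
def tray(w,W,rows=(45,70,100,140)):
    g=w.min(2).astype(int); L=[];Rr=[]
    for v in rows:
        d=np.diff(g[v]); us=[u for u in np.where(d>45)[0] if u>200]; L.append(pl(W,us[0]+.8,v,.03))
        us=[u for u in np.where(d<-45)[0] if u<450]; Rr.append(pl(W,us[-1]+.8,v,.03))
    far=[]
    for u in (300,340,380,420):
        d=np.diff(g[:,u]); vs=np.where(d[:80]>45)[0]; far.append(pl(W,u,vs[0]+.8,.03) if len(vs) else None)
    print("L",np.round(L,4).tolist(),"\nR",np.round(Rr,4).tolist(),"\nfar",[np.round(f,4).tolist() for f in far if f is not None])
if __name__=="__main__":
    from workcell import viewer
    tray(cv2.imread(sys.argv[1]),viewer.calibration("wrist"))
E
python3 tr.py pics/w10.png; python3 - <<'E'
from h import *
from workcell import viewer
w=cv2.imread("pics/w10.png");W=viewer.calibration("wrist")
g=w.min(2).astype(int)
for v in (8,30,60,100,140): r=g[v,440:540]; d=np.diff(r); print(v,[(440+int(u),int(d[u]),pl(W,440.8+u,v,.03).round(4).tolist()) for u in np.where(abs(d)>30)[0]])
E
```

```text
L [[0.4972, 0.0818], [0.4972, 0.0707], [0.4977, 0.0567], [0.4977, 0.0371]] 
R [[0.5769, 0.0823], [0.5774, 0.0711], [0.5772, 0.0572], [0.5777, 0.0376]] 
far [[0.5097, 0.0868], [0.5287, 0.0869], [0.5477, 0.0874], [0.5668, 0.0875]]
8 []
30 [(490, -56, [0.6003, 0.0889]), (491, -80, [0.6007, 0.0889])]
60 [(485, -34, [0.6001, 0.0758]), (486, -112, [0.6006, 0.0758])]
100 []
140 [(469, 44, [0.5983, 0.0377]), (470, 50, [0.5988, 0.0377]), (473, -38, [0.6003, 0.0377]), (474, -102, [0.6009, 0.0377])]
```

Emit:
drive_tool(
  plan=[
    {"tx":0,"ty":0.1,"tz":0,"wx":0,"wy":0,"wz":-0.01,"gripper":0},
    {"tx":0.05,"ty":0.1,"tz":0,"wx":0,"wy":0,"wz":-0.01,"gripper":0},
    {"tx":0.1,"ty":0.1,"tz":0,"wx":0,"wy":0,"wz":0,"gripper":0},
    {"tx":0.1,"ty":0,"tz":0,"wx":0,"wy":0,"wz":0,"gripper":0},
    {"tx":0.03,"ty":0,"tz":0,"wx":0,"wy":0,"wz":0,"gripper":0},
    {"tx":0,"ty":0,"tz":0,"wx":0,"wy":0,"wz":0,"gripper":0},
    {"tx":0,"ty":0,"tz":0,"wx":0,"wy":0,"wz":0,"gripper":0},
    {"tx":0,"ty":0,"tz":0,"wx":0,"wy":0,"wz":0,"gripper":0},
  ],
)

```text
time_s: 16.42
eef_pos: [0.5074, -0.0167, -0.0117]
orientation: [0.709, 0.705, -0.003, -0.003]
wrist_force: [-8.8, -2.0, 10.2]
finger_gap: 0.038
grip_force: 30.0
```

```bash
python3 cap.py pics/w11.png; python3 tr.py pics/w11.png; python3 - <<'E'
from h import *
from workcell import viewer
w=cv2.imread("pics/w11.png");g=w.min(2).astype(int)
for v in (45,100): print(v,g[v,425:500:2].tolist())
E
```

```text
[ 0.5074 -0.0167 -0.0117] [ 1.    -0.007 -0.008] 0.038207489457212 [-7.2 -2.3 11.4]
L [[0.5085, 0.0938], [0.5079, 0.0827], [0.5078, 0.0687], [0.5071, 0.0491]] 
R [[0.5884, 0.0932], [0.5878, 0.082], [0.5691, 0.0683], [0.5873, 0.0486]] 
far [[0.5181, 0.0986], [0.5372, 0.098], [0.5562, 0.0974], [0.5752, 0.0968]]
45 [227, 227, 225, 223, 225, 223, 221, 218, 220, 218, 218, 67, 73, 70, 111, 160, 194, 202, 198, 193, 192, 194, 189, 184, 56, 36, 39, 41, 40, 35, 40, 37, 38, 40, 36, 41, 36, 37]
100 [83, 82, 82, 124, 124, 125, 128, 75, 75, 77, 74, 86, 105, 111, 114, 112, 113, 108, 105, 106, 89, 24, 26, 29, 24, 30, 25, 26, 24, 24, 27, 24, 30, 19, 26, 14, 31, 19]
```

Emit:
drive_tool(
  plan=[
    {"tx":0,"ty":0,"tz":0,"wx":0,"wy":0,"wz":0,"gripper":0.2},
    {"tx":0,"ty":0,"tz":0,"wx":0,"wy":0,"wz":0,"gripper":0.2},
    {"tx":0,"ty":0,"tz":0,"wx":0,"wy":0,"wz":0,"gripper":0.2},
    {"tx":0,"ty":0,"tz":0.5,"wx":0,"wy":0,"wz":0,"gripper":0.2},
    {"tx":0,"ty":0,"tz":0.6,"wx":0,"wy":0,"wz":0,"gripper":0.2},
    {"tx":0,"ty":0,"tz":0.5,"wx":0,"wy":0,"wz":0,"gripper":0},
    {"tx":-0.5,"ty":-0.1,"tz":0,"wx":0,"wy":0,"wz":0,"gripper":0},
    {"tx":-0.5,"ty":-0.1,"tz":0,"wx":0,"wy":0,"wz":0,"gripper":0},
  ],
)

```text
time_s: 17.18
eef_pos: [0.4747, -0.0239, 0.0535]
orientation: [0.708, 0.706, 0.002, 0.002]
wrist_force: [-0.4, -0.1, -0.1]
finger_gap: 0.025
grip_force: 0.0
```

```bash
python3 cap.py pics/w12.png; python3 tr.py pics/w12.png
```

```text
[ 0.469  -0.0246  0.0525] [ 1.    -0.006 -0.002] 0.006990475016753733 [ 0.6  0.7 -0.2]Traceback (most recent call last):
  File "tr.py", line 14, in <module>
    tray(cv2.imread(sys.argv[1]),viewer.calibration("wrist"))
    ~~~~^^^^^^^^^^^^^^^^^^^^^^^^^^^^^^^^^^^^^^^^^^^^^^^^^^^^^
  File "tr.py", line 7, in tray
    us=[u for u in np.where(d<-45)[0] if u<450]; Rr.append(pl(W,us[-1]+.8,v,.03))
                                                                ~~^^^^
IndexError: list index out of range
```

Emit:
drive_tool(
  plan=[
    {"tx":0,"ty":0,"tz":-0.6,"wx":0,"wy":0,"wz":0.01,"gripper":0},
    {"tx":0,"ty":0,"tz":-0.6,"wx":0,"wy":0,"wz":0,"gripper":0},
    {"tx":0,"ty":0,"tz":-0.35,"wx":0,"wy":0,"wz":0,"gripper":0},
    {"tx":0.2,"ty":0,"tz":0,"wx":0,"wy":0,"wz":0,"gripper":0},
    {"tx":0.2,"ty":0,"tz":0,"wx":0,"wy":0,"wz":0,"gripper":0},
    {"tx":0.15,"ty":0,"tz":0,"wx":0,"wy":0,"wz":0,"gripper":0},
    {"tx":0.05,"ty":0,"tz":0,"wx":0,"wy":0,"wz":0,"gripper":0},
    {"tx":0,"ty":0,"tz":0,"wx":0,"wy":0,"wz":0,"gripper":0},
  ],
)

```text
time_s: 17.95
eef_pos: [0.4978, -0.0243, -0.0089]
orientation: [0.707, 0.707, 0.001, 0.001]
wrist_force: [0.3, 0.1, 0.5]
finger_gap: 0.0
grip_force: 0.0
```

Emit:
drive_tool(
  plan=[
    {"tx":0.06,"ty":0,"tz":0,"wx":0,"wy":0,"wz":0,"gripper":0},
    {"tx":0.06,"ty":0,"tz":0,"wx":0,"wy":0,"wz":0,"gripper":0},
    {"tx":0,"ty":0,"tz":0,"wx":0,"wy":0,"wz":0,"gripper":0},
    {"tx":0,"ty":0,"tz":0,"wx":0,"wy":0,"wz":0,"gripper":0},
    {"tx":0,"ty":0,"tz":0,"wx":0,"wy":0,"wz":0,"gripper":0},
    {"tx":0,"ty":0,"tz":0,"wx":0,"wy":0,"wz":0,"gripper":0},
    {"tx":0,"ty":0,"tz":0,"wx":0,"wy":0,"wz":0,"gripper":0},
    {"tx":0,"ty":0,"tz":0,"wx":0,"wy":0,"wz":0,"gripper":0},
  ],
)

```text
time_s: 18.62
eef_pos: [0.4993, -0.0243, -0.0095]
orientation: [0.707, 0.707, -0.0, -0.001]
wrist_force: [-2.8, 0.5, 5.8]
finger_gap: 0.006
grip_force: 3.1
```

Emit:
drive_tool(
  plan=[
    {"tx":-0.4,"ty":0,"tz":0,"wx":0,"wy":0,"wz":0,"gripper":0},
    {"tx":-0.2,"ty":0,"tz":0.6,"wx":0,"wy":0,"wz":0,"gripper":0},
    {"tx":0,"ty":-0.3,"tz":0.9,"wx":0,"wy":0,"wz":0,"gripper":0},
    {"tx":0.3,"ty":-0.5,"tz":0.8,"wx":0,"wy":0,"wz":0,"gripper":0},
    {"tx":0.5,"ty":-0.7,"tz":0.8,"wx":0,"wy":0,"wz":0,"gripper":0},
    {"tx":0.5,"ty":-0.7,"tz":0.7,"wx":0,"wy":0,"wz":0,"gripper":0.3},
    {"tx":0.5,"ty":-0.7,"tz":0.7,"wx":0,"wy":0,"wz":0,"gripper":0.3},
    {"tx":0.4,"ty":0,"tz":0.7,"wx":0,"wy":0,"wz":0,"gripper":0.3},
  ],
)

```text
time_s: 19.28
eef_pos: [0.5606, -0.1413, 0.1935]
orientation: [0.71, 0.704, -0.001, 0.003]
wrist_force: [0.6, -0.3, -0.9]
finger_gap: 0.183
grip_force: 0.0
```

```bash
python3 cap.py pics/w13.png; python3 - <<'E'
from h import *
from workcell import viewer
import pickle
w=cv2.imread("pics/w13.png");W=viewer.calibration("wrist");pickle.dump(W,open("w13.pkl","wb"))
crop(w.copy(),60,0,400,300,2,"pics/w13c.png")
E
```

```text
[ 0.5659 -0.1363  0.196 ] [ 1.    -0.002  0.012] 0.2638067252466156 [ 0.3  0.7 -0.3]
```

View pics/w13c.png

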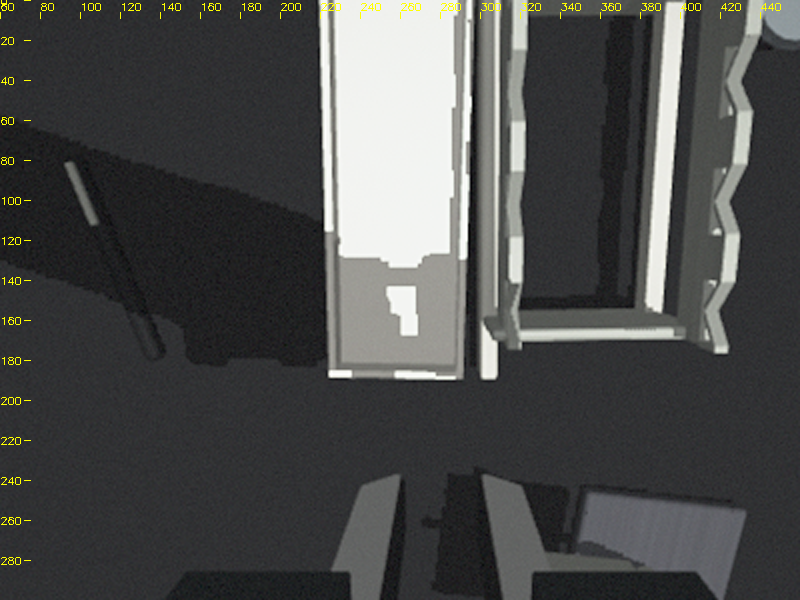

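```bash
python3 - <<'E'
from h import *
import pickle
W=pickle.load(open("w13.pkl","rb"))
g=lambda p,z:pl(W,60+p[0]/2,p[1]/2,z).round(4)
for n,p in dict(tNL=(329,378),tNR=(462,379),tFR=(471,10),tFL=(320,10),bN=(481,378),bN2=(497,378),bF=(479,10)).items(): print(n,g(p,.03))
print("plate",g((500,335),.092),g((684,330),.092),"lowrail",g((514,348),.109),g((520,10),.109),"highrail",g((722,352),.127))
E
```

```text
tNL [ 0.5021 -0.139 ]
tNR [ 0.5809 -0.1399]
tFR [0.5842 0.0543]
tFL [0.5064 0.0542]
bN [ 0.5922 -0.1394]
bN2 [ 0.6017 -0.1394]
bF [0.5883 0.0543]
plate [ 0.5965 -0.1051] [ 0.6865 -0.1029] lowrail [ 0.6014 -0.1088] [0.6    0.0304] highrail [ 0.6906 -0.108 ]
```

Emit:
drive_tool(
  plan=[
    {"tx":-0.6,"ty":0.55,"tz":0,"wx":0,"wy":0,"wz":0,"gripper":0},
    {"tx":-0.6,"ty":0.55,"tz":0,"wx":0,"wy":0,"wz":0,"gripper":0},
    {"tx":-0.6,"ty":0.55,"tz":-0.3,"wx":0,"wy":0,"wz":0,"gripper":0},
    {"tx":-0.6,"ty":0.4,"tz":-0.6,"wx":0,"wy":0,"wz":0,"gripper":0},
    {"tx":0,"ty":0,"tz":-0.9,"wx":0,"wy":0,"wz":0,"gripper":0},
    {"tx":0,"ty":0,"tz":-0.9,"wx":0,"wy":0,"wz":0,"gripper":0},
    {"tx":0,"ty":0,"tz":-0.9,"wx":0,"wy":0,"wz":0,"gripper":0},
    {"tx":0,"ty":0,"tz":-0.7,"wx":0,"wy":0,"wz":0,"gripper":0},
  ],
)

```text
time_s: 20.05
eef_pos: [0.4621, -0.0509, 0.017]
orientation: [0.707, 0.708, -0.0, -0.001]
wrist_force: [0.1, 0.6, 0.7]
finger_gap: -0.0
grip_force: 0.0
```

Emit:
drive_tool(
  plan=[
    {"tx":0,"ty":0,"tz":-0.5,"wx":0,"wy":0,"wz":0,"gripper":0},
    {"tx":0,"ty":0,"tz":0,"wx":0,"wy":0,"wz":0,"gripper":0},
    {"tx":0,"ty":0,"tz":0,"wx":0,"wy":0,"wz":0,"gripper":0},
    {"tx":0,"ty":0,"tz":0,"wx":0,"wy":0,"wz":0,"gripper":0},
    {"tx":0,"ty":0,"tz":0,"wx":0,"wy":0,"wz":0,"gripper":0},
    {"tx":0,"ty":0,"tz":0,"wx":0,"wy":0,"wz":0,"gripper":0},
    {"tx":0,"ty":0,"tz":0,"wx":0,"wy":0,"wz":0,"gripper":0},
    {"tx":0,"ty":0,"tz":0,"wx":0,"wy":0,"wz":0,"gripper":0},
  ],
)

```text
time_s: 20.72
eef_pos: [0.4645, -0.0518, -0.0]
orientation: [0.707, 0.707, 0.001, 0.001]
wrist_force: [0.4, -0.1, -0.2]
finger_gap: 0.007
grip_force: 0.0
```

Emit:
drive_tool(
  plan=[
    {"tx":0,"ty":0,"tz":-0.26,"wx":0,"wy":0,"wz":0,"gripper":0},
    {"tx":0.2,"ty":0,"tz":0,"wx":0,"wy":0,"wz":0,"gripper":0},
    {"tx":0.3,"ty":0,"tz":0,"wx":0,"wy":0,"wz":0,"gripper":0},
    {"tx":0.3,"ty":0,"tz":0,"wx":0,"wy":0,"wz":0,"gripper":0},
    {"tx":0.1,"ty":0,"tz":0,"wx":0,"wy":0,"wz":0,"gripper":0},
    {"tx":0.05,"ty":0,"tz":0,"wx":0,"wy":0,"wz":0,"gripper":0},
    {"tx":0.05,"ty":0,"tz":0,"wx":0,"wy":0,"wz":0,"gripper":0},
    {"tx":0,"ty":0,"tz":0,"wx":0,"wy":0,"wz":0,"gripper":0},
  ],
)

```text
time_s: 21.38
eef_pos: [0.5019, -0.0519, -0.011]
orientation: [0.707, 0.707, -0.001, -0.001]
wrist_force: [-3.0, -0.8, 5.5]
finger_gap: 0.005
grip_force: 3.0
```

Emit:
drive_tool(
  plan=[
    {"tx":0.05,"ty":0,"tz":0,"wx":0,"wy":0,"wz":0,"gripper":0},
    {"tx":0.05,"ty":0,"tz":0,"wx":0,"wy":0,"wz":0,"gripper":0},
    {"tx":0,"ty":0,"tz":0,"wx":0,"wy":0,"wz":0,"gripper":0},
    {"tx":0,"ty":0,"tz":0,"wx":0,"wy":0,"wz":0,"gripper":0},
    {"tx":0,"ty":0,"tz":0,"wx":0,"wy":0,"wz":0,"gripper":0},
    {"tx":0,"ty":0,"tz":0,"wx":0,"wy":0,"wz":0,"gripper":0},
    {"tx":0,"ty":0,"tz":0,"wx":0,"wy":0,"wz":0,"gripper":0},
    {"tx":0,"ty":0,"tz":0,"wx":0,"wy":0,"wz":0,"gripper":0},
  ],
)

```text
time_s: 22.05
eef_pos: [0.5019, -0.0518, -0.0111]
orientation: [0.707, 0.707, -0.003, -0.004]
wrist_force: [-8.9, -0.9, 11.0]
finger_gap: 0.005
grip_force: 6.9
```

Emit:
drive_tool(
  plan=[
    {"tx":-0.5,"ty":0,"tz":0,"wx":0,"wy":0,"wz":0,"gripper":0},
    {"tx":-0.4,"ty":0,"tz":0.3,"wx":0,"wy":0,"wz":0,"gripper":0},
    {"tx":0,"ty":-0.3,"tz":0.9,"wx":0,"wy":0,"wz":0,"gripper":0},
    {"tx":0.3,"ty":-0.5,"tz":0.8,"wx":0,"wy":0,"wz":0,"gripper":0},
    {"tx":0.6,"ty":-0.5,"tz":0.8,"wx":0,"wy":0,"wz":0,"gripper":0},
    {"tx":0.6,"ty":-0.4,"tz":0.8,"wx":0,"wy":0,"wz":0,"gripper":0.3},
    {"tx":0.6,"ty":-0.4,"tz":0.8,"wx":0,"wy":0,"wz":0,"gripper":0.3},
    {"tx":0.5,"ty":0,"tz":0.8,"wx":0,"wy":0,"wz":0,"gripper":0.3},
  ],
)

```text
time_s: 22.72
eef_pos: [0.5732, -0.1379, 0.1948]
orientation: [0.709, 0.705, -0.0, 0.002]
wrist_force: [0.9, -0.0, -0.6]
finger_gap: 0.176
grip_force: 0.0
```

```bash
python3 cap.py pics/w14.png; cat > tr2.py <<'E'
import sys
from h import *
from workcell import viewer
w=cv2.imread(sys.argv[1]);W=viewer.calibration("wrist");g=w.min(2).astype(int)
for y in (-.125,-.08,-.03,.02,.05):
    a=proj(W,(.48,y,.03));b=proj(W,(.615,y,.03))
    n=270;x=np.linspace(.48,.615,n);uv=np.array([proj(W,(t,y,.03)) for t in x]).astype(np.float32)
    if not(3<uv[0,1]<415): continue
    p=cv2.remap(g.astype(np.float32),uv[:,0].reshape(1,-1).copy(),uv[:,1].reshape(1,-1).copy(),1)[0]
    p=cv2.GaussianBlur(p.reshape(1,-1),(5,1),0)[0]
    d=p[3:]-p[:-3]; e=[]
    for i in range(2,len(d)-2):
        if abs(d[i])>22 and abs(d[i])==abs(d[max(0,i-6):i+7]).max(): e.append((round(x[i+1],4),int(d[i])))
    print(y,e)
E
python3 tr2.py pics/w14.png
python3 - <<'E'
from h import *
from workcell import viewer
w=cv2.imread("pics/w14.png");W=viewer.calibration("wrist");g=w.min(2).astype(int)
for x in (.52,.54,.56,.597):
    ys=np.linspace(-.18,-.1,160);v=[g[int(round(q[1])),int(round(q[0]))] for q in (proj(W,(x,y,.03)) for y in ys)]
    d=np.diff(v); print(x,[(ys[i].round(4),d[i]) for i in np.where(d>40)[0]][:2])
E
```

```text
[ 0.5794 -0.135   0.1979] [ 1.    -0.     0.013] 0.26589480443378155 [ 1.3  0.5 -0.1]
-0.125 [(np.float64(0.5076), 64), (np.float64(0.5121), -34), (np.float64(0.5156), 29), (np.float64(0.5874), -75), (np.float64(0.6004), -57)]
-0.08 [(np.float64(0.5076), 75), (np.float64(0.5161), 32), (np.float64(0.5874), -85), (np.float64(0.6025), 83), (np.float64(0.6105), -135)]
-0.03 [(np.float64(0.5081), 127), (np.float64(0.5121), -83), (np.float64(0.5156), 81), (np.float64(0.5784), -69), (np.float64(0.5874), -54), (np.float64(0.5984), -98), (np.float64(0.6095), -85)]
0.02 [(np.float64(0.5081), 125), (np.float64(0.5126), -80), (np.float64(0.5161), 84), (np.float64(0.5774), -67), (np.float64(0.5874), -42), (np.float64(0.5979), -89), (np.float64(0.608), -73)]
0.05 [(np.float64(0.5081), 141), (np.float64(0.5131), -84), (np.float64(0.5784), -65), (np.float64(0.5874), -36), (np.float64(0.5974), -99), (np.float64(0.609), -110)]
0.52 [(np.float64(-0.1403), np.int64(79)), (np.float64(-0.1392), np.int64(111))]
0.54 [(np.float64(-0.1392), np.int64(58))]
0.56 [(np.float64(-0.1403), np.int64(82)), (np.float64(-0.1392), np.int64(111))]
0.597 [(np.float64(-0.1403), np.int64(122))]
```

Emit:
drive_tool(
  plan=[
    {"tx":-0.15,"ty":0.8,"tz":0.4,"wx":0,"wy":0,"wz":0,"gripper":0.35},
    {"tx":-0.15,"ty":0.9,"tz":0.4,"wx":0,"wy":0,"wz":0,"gripper":0.35},
    {"tx":-0.15,"ty":0.9,"tz":0.4,"wx":0,"wy":0,"wz":0,"gripper":0.35},
    {"tx":-0.15,"ty":0.9,"tz":0.4,"wx":0,"wy":0,"wz":0,"gripper":0.35},
    {"tx":-0.15,"ty":0.9,"tz":0.4,"wx":0,"wy":0,"wz":0,"gripper":0.35},
    {"tx":-0.15,"ty":0.9,"tz":0.2,"wx":0,"wy":0,"wz":0,"gripper":0.35},
    {"tx":-0.15,"ty":0.9,"tz":0.1,"wx":0,"wy":0,"wz":0,"gripper":0.35},
    {"tx":-0.1,"ty":0.7,"tz":0,"wx":0,"wy":0,"wz":0,"gripper":0.35},
  ],
)

```text
time_s: 23.48
eef_pos: [0.5251, 0.1463, 0.2849]
orientation: [0.706, 0.708, 0.001, -0.001]
wrist_force: [0.3, -0.1, -0.4]
finger_gap: 0.349
grip_force: 0.0
```

```bash
python3 cap.py pics/w15.png; cat > cols.py <<'E'
import sys,pickle
from h import *
from workcell import viewer,env
w=cv2.imread(sys.argv[1]);W=viewer.calibration("wrist");g=w.astype(int)
mx=g.max(2);mn=g.min(2)
m=((mn>120)&(mx-mn<30)).astype(np.uint8)
cs,_=cv2.findContours(m,0,2)
for c in cs:
    A=cv2.contourArea(c)
    if A<300: continue
    (cx,cy),(a,b),t=cv2.minAreaRect(c)
    if max(a,b)/max(1,min(a,b))<4: print("blob",cx,cy,a,b); continue
    P=c[:,0,:].astype(float); mean,ev=cv2.PCACompute(P.astype(np.float32),None)[:2]; 
    s=(P-mean[0])@ev[0]; i,j=P[s.argmin()],P[s.argmax()]
    k=mean[0]
    e0=mean[0]+ev[0]*s.min(); e1=mean[0]+ev[0]*s.max()
    out=[pl(W,*q,.013) for q in (e0,e1)]
    # darkness just beyond ends (cap black)
    dk=[mn[int((e+ev[0]*sg*4)[1]),int((e+ev[0]*sg*4)[0])] if 0<(e+ev[0]*sg*4)[1]<419 else -1 for e,sg in((e0,-1),(e1,1))]
    L=np.linalg.norm(out[0]-out[1])
    print("col",np.round(out,4).tolist(),"L",round(L,4),"beyond",dk,"px",e0.round(),e1.round(),"w",round(min(a,b),1))
cv2.imwrite("pics/m.png",m*255)
E
python3 cols.py pics/w15.png
```

```text
[0.5241 0.1495 0.2836] [ 1.     0.01  -0.002] 0.3504463709840715 [-0.6  0.4  0.5]
blob 491.5 341.0 14.0 45.0
blob 227.06651306152344 277.3596496582031 26.76260757446289 86.0511474609375
blob 450.06158447265625 241.63723754882812 62.47710037231445 45.0281982421875
blob 341.49993896484375 263.5 140.99996948242188 112.99998474121094
col [[0.1039, 0.0998], [0.0899, -0.105]] L 0.2053 beyond [np.int64(62), np.int64(66)] px [  6. 203.] [ 23. 320.] w 27.6
blob 434.9224548339844 72.51557159423828 58.162620544433594 35.37294006347656
blob 501.5 56.5 35.0 39.0
blob 279.2013854980469 82.48111724853516 156.25233459472656 172.30694580078125
```

```bash
sed -i 's/m=((mn>120)&(mx-mn<30))/m=((mn>110)\&(g[:,:,1]-g[:,:,2]<8)\&(mx-mn<25))/' cols.py; python3 cols.py pics/w15.png; python3 -c "
import cv2,numpy as np
w=cv2.imread('pics/w15.png'); print(w[30:160:16,180:400:20].tolist()[2])"
```

```text
blob 539.829345703125 382.5176696777344 36.33585739135742 58.13737106323242
blob 19.91358184814453 382.48681640625 58.69016647338867 36.746280670166016
blob 335.0 375.5 39.0 16.0
blob 224.5 375.5 39.0 13.0
blob 491.1041564941406 340.542236328125 45.7999267578125 18.07268714904785
blob 227.1728973388672 276.96124267578125 27.12588882446289 86.89688873291016
blob 344.99993896484375 263.5 147.99996948242188 112.99998474121094
blob 15.0 262.5 115.0 30.0
col [[0.9409, 0.1463], [0.9459, -0.0927]] L 0.239 beyond [np.int64(80), np.int64(65)] px [559. 179.] [529. 319.] w 31.0
blob 434.6971130371094 72.43353271484375 58.57524490356445 34.791629791259766
blob 501.5 56.5 35.0 39.0
col [[0.4265, 0.3528], [0.4495, 0.1789]] L 0.1754 beyond [np.int64(160), np.int64(44)] px [209.  22.] [230. 153.] w 16.3
col [[0.5885, 0.3577], [0.6208, 0.184]] L 0.1766 beyond [np.int64(61), np.int64(69)] px [330.  19.] [347. 151.] w 17.0
col [[0.4721, 0.364], [0.5013, 0.1903]] L 0.1761 beyond [np.int64(137), np.int64(69)] px [243.  13.] [265. 146.] w 16.5
[[71, 70, 68], [178, 188, 167], [201, 208, 206], [181, 191, 169], [185, 195, 171], [181, 192, 169], [184, 196, 174], [182, 193, 171], [216, 222, 219], [160, 167, 150], [66, 64, 63]]
```

Emit:
drive_tool(
  plan=[
    {"tx":-0.4,"ty":0.55,"tz":-0.3,"wx":0,"wy":0,"wz":0.08,"gripper":0.3},
    {"tx":-0.45,"ty":0.6,"tz":-0.4,"wx":0,"wy":0,"wz":0.08,"gripper":0.3},
    {"tx":-0.45,"ty":0.6,"tz":-0.5,"wx":0,"wy":0,"wz":0.07,"gripper":0.3},
    {"tx":-0.45,"ty":0.6,"tz":-0.6,"wx":0,"wy":0,"wz":0,"gripper":0.3},
    {"tx":-0.38,"ty":0.4,"tz":-0.8,"wx":0,"wy":0,"wz":0,"gripper":0.3},
    {"tx":0,"ty":0,"tz":-0.9,"wx":0,"wy":0,"wz":0,"gripper":0.3},
    {"tx":0,"ty":0,"tz":-0.9,"wx":0,"wy":0,"wz":0,"gripper":0.3},
    {"tx":0,"ty":0,"tz":-0.8,"wx":0,"wy":0,"wz":0,"gripper":0.3},
  ],
)

```text
time_s: 24.25
eef_pos: [0.4399, 0.2515, 0.0744]
orientation: [0.663, 0.749, -0.001, -0.0]
wrist_force: [0.6, -0.3, 0.4]
finger_gap: 0.3
grip_force: 0.0
```

Emit:
drive_tool(
  plan=[
    {"tx":0,"ty":0,"tz":0,"wx":0,"wy":0,"wz":0,"gripper":0.3},
    {"tx":0,"ty":0,"tz":0,"wx":0,"wy":0,"wz":0,"gripper":0.3},
    {"tx":0,"ty":0,"tz":0,"wx":0,"wy":0,"wz":0,"gripper":0.3},
    {"tx":0,"ty":0,"tz":0,"wx":0,"wy":0,"wz":0,"gripper":0.3},
    {"tx":0,"ty":0,"tz":0,"wx":0,"wy":0,"wz":0,"gripper":0.3},
    {"tx":0,"ty":0,"tz":0,"wx":0,"wy":0,"wz":0,"gripper":0.3},
    {"tx":0,"ty":0,"tz":0,"wx":0,"wy":0,"wz":0,"gripper":0.3},
    {"tx":0,"ty":0,"tz":0,"wx":0,"wy":0,"wz":0,"gripper":0.3},
  ],
)

```text
time_s: 24.92
eef_pos: [0.4417, 0.2528, 0.0772]
orientation: [0.663, 0.748, 0.001, 0.0]
wrist_force: [0.3, 0.1, 0.5]
finger_gap: 0.301
grip_force: 0.0
```

Emit:
drive_tool(
  plan=[
    {"tx":-0.07,"ty":0.17,"tz":-0.5,"wx":0,"wy":0,"wz":0,"gripper":0.3},
    {"tx":0,"ty":0,"tz":-0.6,"wx":0,"wy":0,"wz":0,"gripper":0.3},
    {"tx":0,"ty":0,"tz":-0.6,"wx":0,"wy":0,"wz":0,"gripper":0.3},
    {"tx":0,"ty":0,"tz":-0.45,"wx":0,"wy":0,"wz":0,"gripper":0.3},
    {"tx":0,"ty":0,"tz":-0.2,"wx":0,"wy":0,"wz":0,"gripper":0.3},
    {"tx":0,"ty":0,"tz":0,"wx":0,"wy":0,"wz":0,"gripper":0.3},
    {"tx":0,"ty":0,"tz":0,"wx":0,"wy":0,"wz":0,"gripper":0.3},
    {"tx":0,"ty":0,"tz":0,"wx":0,"wy":0,"wz":0,"gripper":0.3},
  ],
)

```text
time_s: 25.58
eef_pos: [0.4394, 0.2598, -0.0165]
orientation: [0.663, 0.748, 0.001, 0.0]
wrist_force: [0.7, 0.3, 0.7]
finger_gap: 0.296
grip_force: 0.0
```

Emit:
drive_tool(
  plan=[
    {"tx":0,"ty":0,"tz":0,"wx":0,"wy":0,"wz":0,"gripper":0},
    {"tx":0,"ty":0,"tz":0,"wx":0,"wy":0,"wz":0,"gripper":0},
    {"tx":0,"ty":0,"tz":0,"wx":0,"wy":0,"wz":0,"gripper":0},
    {"tx":0,"ty":0,"tz":0,"wx":0,"wy":0,"wz":0,"gripper":0},
    {"tx":0,"ty":0,"tz":0,"wx":0,"wy":0,"wz":0,"gripper":0},
    {"tx":0,"ty":0,"tz":0,"wx":0,"wy":0,"wz":0,"gripper":0},
    {"tx":0,"ty":0,"tz":0,"wx":0,"wy":0,"wz":0,"gripper":0},
    {"tx":0,"ty":0,"tz":0,"wx":0,"wy":0,"wz":0,"gripper":0},
  ],
)

```text
time_s: 26.25
eef_pos: [0.4396, 0.26, -0.0155]
orientation: [0.663, 0.748, 0.001, 0.0]
wrist_force: [-1.6, -1.1, 17.6]
finger_gap: 0.007
grip_force: 9.1
```

Emit:
drive_tool(
  plan=[
    {"tx":0,"ty":0,"tz":0,"wx":0,"wy":0,"wz":0,"gripper":0},
    {"tx":0,"ty":0,"tz":0.2,"wx":0,"wy":0,"wz":0,"gripper":0},
    {"tx":0,"ty":0,"tz":0.5,"wx":0,"wy":0,"wz":0,"gripper":0},
    {"tx":0,"ty":-0.8,"tz":0.5,"wx":0,"wy":0,"wz":0,"gripper":0.1},
    {"tx":0,"ty":-0.9,"tz":0.4,"wx":0,"wy":0,"wz":0,"gripper":0.3},
    {"tx":0,"ty":-0.9,"tz":0.5,"wx":0,"wy":0,"wz":0,"gripper":0.3},
    {"tx":0,"ty":-0.5,"tz":0.8,"wx":0,"wy":0,"wz":0,"gripper":0.3},
    {"tx":0,"ty":0,"tz":0.8,"wx":0,"wy":0,"wz":0,"gripper":0.3},
  ],
)

```text
time_s: 26.92
eef_pos: [0.4371, 0.1293, 0.1314]
orientation: [0.666, 0.746, -0.002, 0.0]
wrist_force: [0.5, -0.7, 0.2]
finger_gap: 0.291
grip_force: 0.0
```

```bash
python3 cap.py pics/w16.png;python3 cols.py pics/w16.png | grep -v blob
```

```text
[0.442  0.1351 0.1348] [0.993 0.117 0.009] 0.29714137612799646 [ 0.8  0.3 -0.5]
col [[0.5901, 0.3367], [0.6194, 0.191]] L 0.1486 beyond [-1, np.int64(155)] px [466.  -1.] [456. 162.] w 23.0
col [[0.4722, 0.322], [0.4983, 0.1969]] L 0.1279 beyond [-1, np.int64(61)] px [336.   0.] [341. 142.] w 23.0
col [[0.4249, 0.3163], [0.449, 0.1851]] L 0.1334 beyond [-1, np.int64(49)] px [283.   0.] [291. 148.] w 22.0
```

Emit:
drive_tool(
  plan=[
    {"tx":0,"ty":0.7,"tz":0,"wx":0,"wy":0,"wz":0,"gripper":0.3},
    {"tx":0,"ty":0.9,"tz":-0.2,"wx":0,"wy":0,"wz":0,"gripper":0.3},
    {"tx":0,"ty":0.9,"tz":-0.4,"wx":0,"wy":0,"wz":0,"gripper":0.3},
    {"tx":0,"ty":0.6,"tz":-0.8,"wx":0,"wy":0,"wz":0,"gripper":0.3},
    {"tx":0,"ty":0,"tz":-0.9,"wx":0,"wy":0,"wz":0,"gripper":0.3},
    {"tx":0,"ty":0,"tz":-0.7,"wx":0,"wy":0,"wz":0,"gripper":0.3},
    {"tx":0,"ty":0,"tz":0,"wx":0,"wy":0,"wz":0,"gripper":0.3},
    {"tx":0,"ty":0,"tz":0,"wx":0,"wy":0,"wz":0,"gripper":0.3},
  ],
)

```text
time_s: 27.68
eef_pos: [0.437, 0.2588, 0.0092]
orientation: [0.663, 0.749, -0.002, -0.001]
wrist_force: [0.5, -0.2, -0.7]
finger_gap: 0.299
grip_force: 0.0
```

Emit:
drive_tool(
  plan=[
    {"tx":0.04,"ty":0,"tz":-0.4,"wx":0,"wy":0,"wz":0,"gripper":0.3},
    {"tx":0,"ty":0,"tz":-0.3,"wx":0,"wy":0,"wz":0,"gripper":0.3},
    {"tx":0,"ty":0,"tz":-0.15,"wx":0,"wy":0,"wz":0,"gripper":0.3},
    {"tx":0,"ty":0,"tz":-0.08,"wx":0,"wy":0,"wz":0,"gripper":0.3},
    {"tx":0,"ty":0,"tz":0,"wx":0,"wy":0,"wz":0,"gripper":0.3},
    {"tx":0,"ty":0,"tz":0,"wx":0,"wy":0,"wz":0,"gripper":0.3},
    {"tx":0,"ty":0,"tz":0,"wx":0,"wy":0,"wz":0,"gripper":0.3},
    {"tx":0,"ty":0,"tz":0,"wx":0,"wy":0,"wz":0,"gripper":0.3},
  ],
)

```text
time_s: 28.35
eef_pos: [0.4407, 0.2597, -0.0259]
orientation: [0.663, 0.748, 0.001, 0.0]
wrist_force: [-0.1, -0.5, 0.1]
finger_gap: 0.301
grip_force: 0.0
```

Emit:
drive_tool(
  plan=[
    {"tx":0,"ty":0,"tz":0,"wx":0,"wy":0,"wz":0,"gripper":0},
    {"tx":0,"ty":0,"tz":0,"wx":0,"wy":0,"wz":0,"gripper":0},
    {"tx":0,"ty":0,"tz":0,"wx":0,"wy":0,"wz":0,"gripper":0},
    {"tx":0,"ty":0,"tz":0,"wx":0,"wy":0,"wz":0,"gripper":0},
    {"tx":0,"ty":0,"tz":0,"wx":0,"wy":0,"wz":0,"gripper":0},
    {"tx":0,"ty":0,"tz":0,"wx":0,"wy":0,"wz":0,"gripper":0},
    {"tx":0,"ty":0,"tz":0,"wx":0,"wy":0,"wz":0,"gripper":0},
    {"tx":0,"ty":0,"tz":0,"wx":0,"wy":0,"wz":0,"gripper":0},
  ],
)

```text
time_s: 29.02
eef_pos: [0.44, 0.2594, -0.0266]
orientation: [0.663, 0.748, -0.0, -0.0]
wrist_force: [-1.0, -0.5, 5.5]
finger_gap: 0.127
grip_force: 30.0
```

Emit:
drive_tool(
  plan=[
    {"tx":0,"ty":0,"tz":0,"wx":0,"wy":0,"wz":0,"gripper":0.25},
    {"tx":0,"ty":0,"tz":0,"wx":0,"wy":0,"wz":0,"gripper":0.25},
    {"tx":0,"ty":0,"tz":-0.13,"wx":0,"wy":0,"wz":0,"gripper":0.25},
    {"tx":0,"ty":0,"tz":0,"wx":0,"wy":0,"wz":0,"gripper":0.25},
    {"tx":0,"ty":0,"tz":0,"wx":0,"wy":0,"wz":0,"gripper":0.25},
    {"tx":0,"ty":0,"tz":0,"wx":0,"wy":0,"wz":0,"gripper":0.25},
    {"tx":0,"ty":0,"tz":0,"wx":0,"wy":0,"wz":0,"gripper":0.25},
    {"tx":0,"ty":0,"tz":0,"wx":0,"wy":0,"wz":0,"gripper":0.25},
  ],
)

```text
time_s: 29.68
eef_pos: [0.4412, 0.2597, -0.0317]
orientation: [0.663, 0.748, 0.001, 0.0]
wrist_force: [-0.1, -0.1, 6.1]
finger_gap: 0.248
grip_force: 3.3
```

Emit:
drive_tool(
  plan=[
    {"tx":0,"ty":0,"tz":0,"wx":0,"wy":0,"wz":0,"gripper":0},
    {"tx":0,"ty":0,"tz":0,"wx":0,"wy":0,"wz":0,"gripper":0},
    {"tx":0,"ty":0,"tz":0,"wx":0,"wy":0,"wz":0,"gripper":0},
    {"tx":0,"ty":0,"tz":0,"wx":0,"wy":0,"wz":0,"gripper":0},
    {"tx":0,"ty":0,"tz":0,"wx":0,"wy":0,"wz":0,"gripper":0},
    {"tx":0,"ty":0,"tz":0,"wx":0,"wy":0,"wz":0,"gripper":0},
    {"tx":0,"ty":0,"tz":0,"wx":0,"wy":0,"wz":0,"gripper":0},
    {"tx":0,"ty":0,"tz":0,"wx":0,"wy":0,"wz":0,"gripper":0},
  ],
)

```text
time_s: 30.35
eef_pos: [0.4406, 0.2597, -0.0317]
orientation: [0.663, 0.748, 0.0, 0.0]
wrist_force: [0.1, -0.5, 6.9]
finger_gap: 0.131
grip_force: 30.4
```

Emit:
drive_tool(
  plan=[
    {"tx":0,"ty":0,"tz":0.5,"wx":0,"wy":0,"wz":0,"gripper":0},
    {"tx":0,"ty":0,"tz":0.9,"wx":0,"wy":0,"wz":0,"gripper":0},
    {"tx":0,"ty":0,"tz":0.9,"wx":0,"wy":0,"wz":0.22,"gripper":0},
    {"tx":0,"ty":0,"tz":0.9,"wx":0,"wy":0,"wz":0.22,"gripper":0},
    {"tx":0.3,"ty":-0.4,"tz":0.8,"wx":0,"wy":0,"wz":0.22,"gripper":0},
    {"tx":0.5,"ty":-0.6,"tz":0.3,"wx":0,"wy":0,"wz":0.22,"gripper":0},
    {"tx":0.5,"ty":-0.7,"tz":0,"wx":0,"wy":0,"wz":0.22,"gripper":0},
    {"tx":0.5,"ty":-0.7,"tz":0,"wx":0,"wy":0,"wz":0.22,"gripper":0},
  ],
)

```text
time_s: 31.02
eef_pos: [0.5135, 0.1629, 0.1409]
orientation: [0.367, 0.93, 0.001, 0.001]
wrist_force: [0.7, -0.1, -2.4]
finger_gap: 0.13
grip_force: 30.0
```

Emit:
drive_tool(
  plan=[
    {"tx":0.5,"ty":-0.7,"tz":0,"wx":0,"wy":0,"wz":0.22,"gripper":0},
    {"tx":0.5,"ty":-0.7,"tz":0,"wx":0,"wy":0,"wz":0.22,"gripper":0},
    {"tx":0.5,"ty":-0.7,"tz":0,"wx":0,"wy":0,"wz":0.22,"gripper":0},
    {"tx":0.5,"ty":-0.7,"tz":0,"wx":0,"wy":0,"wz":0.22,"gripper":0},
    {"tx":0.5,"ty":-0.7,"tz":0,"wx":0,"wy":0,"wz":0.22,"gripper":0},
    {"tx":0.5,"ty":-0.6,"tz":0,"wx":0,"wy":0,"wz":0.22,"gripper":0},
    {"tx":0.3,"ty":-0.4,"tz":0,"wx":0,"wy":0,"wz":0,"gripper":0},
    {"tx":0,"ty":0,"tz":0,"wx":0,"wy":0,"wz":0,"gripper":0},
  ],
)

```text
time_s: 31.68
eef_pos: [0.6462, -0.0237, 0.1382]
orientation: [0.038, 0.999, -0.001, 0.0]
wrist_force: [0.8, -0.6, -1.9]
finger_gap: 0.127
grip_force: 30.0
```

```bash
cat > st.py <<'E'
from h import *
from workcell import viewer,env
viewer.capture("wrist");s=env.get_state();M=R.from_quat(s["orientation"]).as_matrix()
print(s["eef_pos"].round(4),"toolx",M[:,0].round(3),"y",M[:,1].round(3),"z",M[:,2].round(3),s["finger_gap"].round(3),s["grip_force"],s["joints"].round(2))
E
python3 st.py
```

```text
Traceback (most recent call last):
  File "st.py", line 4, in <module>
    print(s["eef_pos"].round(4),"toolx",M[:,0].round(3),"y",M[:,1].round(3),"z",M[:,2].round(3),s["finger_gap"].round(3),s["grip_force"],s["joints"].round(2))
                                                                                                ^^^^^^^^^^^^^^^^^^^^^
AttributeError: 'float' object has no attribute 'round'
```

Emit:
drive_tool(
  plan=[
    {"tx":0.09,"ty":-0.27,"tz":0,"wx":0,"wy":0,"wz":0.147,"gripper":0},
    {"tx":0.09,"ty":-0.27,"tz":0,"wx":0,"wy":-0.122,"wz":0,"gripper":0},
    {"tx":0,"ty":0,"tz":0,"wx":0,"wy":-0.122,"wz":0,"gripper":0},
    {"tx":0,"ty":0,"tz":0,"wx":0,"wy":-0.122,"wz":0,"gripper":0},
    {"tx":0,"ty":0,"tz":0,"wx":0,"wy":0,"wz":0,"gripper":0},
    {"tx":0,"ty":0,"tz":0,"wx":0,"wy":0,"wz":0,"gripper":0},
    {"tx":0,"ty":0,"tz":0,"wx":0,"wy":0,"wz":0,"gripper":0},
    {"tx":0,"ty":0,"tz":0,"wx":0,"wy":0,"wz":0,"gripper":0},
  ],
)

```text
time_s: 32.4
eef_pos: [0.6528, -0.0374, 0.1404]
orientation: [-0.005, 0.995, -0.0, 0.096]
wrist_force: [-0.3, -0.5, -1.8]
finger_gap: 0.13
grip_force: 30.0
```

```bash
sed -i 's/s\["finger_gap"\].round(3)/round(s["finger_gap"],3)/' st.py; python3 st.py; python3 - <<'E'
from h import *
from workcell import viewer
W=viewer.calibration("wrist"); w=viewer.capture("wrist")[:,:,::-1]; cv2.imwrite("pics/w17.png",w)
s=viewer.capture("side")[:,:,::-1]; a=viewer.capture("scene")[:,:,::-1]
crop(s,210,130,150,150,2.6,"pics/a.png");crop(a,220,190,150,150,2.6,"pics/b.png")
cv2.imwrite("pics/v17.png",np.hstack([cv2.imread("pics/a.png"),cv2.imread("pics/b.png")]))
E
```

```text
[ 0.6527 -0.0376  0.1403] toolx [-0.982 -0.009 -0.191] y [-0.009  1.    -0.001] z [ 0.191  0.001 -0.982] 0.132 29.995990097522736 [ 0.24  0.59 -0.35  1.76  0.33  0.65  1.3 ]
```

Emit:
drive_tool(
  plan=[
    {"tx":0.02,"ty":-0.2,"tz":-0.2,"wx":0,"wy":0,"wz":0,"gripper":0},
    {"tx":0,"ty":0,"tz":-0.4,"wx":0,"wy":0,"wz":0,"gripper":0},
    {"tx":0,"ty":0,"tz":-0.4,"wx":0,"wy":0,"wz":0,"gripper":0},
    {"tx":0,"ty":0,"tz":-0.3,"wx":0,"wy":0,"wz":0,"gripper":0},
    {"tx":0,"ty":0,"tz":-0.2,"wx":0,"wy":0,"wz":0,"gripper":0},
    {"tx":0,"ty":0,"tz":-0.1,"wx":0,"wy":0,"wz":0,"gripper":0},
    {"tx":0,"ty":0,"tz":0,"wx":0,"wy":0,"wz":0,"gripper":0},
    {"tx":0,"ty":0,"tz":0,"wx":0,"wy":0,"wz":0,"gripper":0},
  ],
)

```text
time_s: 33.27
eef_pos: [0.6526, -0.0463, 0.0763]
orientation: [-0.004, 0.995, -0.0, 0.096]
wrist_force: [1.3, -0.5, -2.8]
finger_gap: 0.127
grip_force: 30.0
```

Emit:
drive_tool(
  plan=[
    {"tx":0,"ty":0,"tz":-0.05,"wx":0,"wy":0,"wz":0,"gripper":0},
    {"tx":0,"ty":0,"tz":-0.05,"wx":0,"wy":0,"wz":0,"gripper":0},
    {"tx":0,"ty":0,"tz":0,"wx":0,"wy":0,"wz":0,"gripper":0},
    {"tx":0,"ty":0,"tz":0,"wx":0,"wy":0,"wz":0,"gripper":0},
    {"tx":0,"ty":0,"tz":0,"wx":0,"wy":0,"wz":0,"gripper":0},
    {"tx":0,"ty":0,"tz":0,"wx":0,"wy":0,"wz":0,"gripper":0},
    {"tx":0,"ty":0,"tz":0,"wx":0,"wy":0,"wz":0,"gripper":0},
    {"tx":0,"ty":0,"tz":0,"wx":0,"wy":0,"wz":0,"gripper":0},
  ],
)

```text
time_s: 33.93
eef_pos: [0.6523, -0.0462, 0.0722]
orientation: [-0.004, 0.995, -0.0, 0.096]
wrist_force: [-0.5, -0.3, -1.7]
finger_gap: 0.131
grip_force: 30.0
```

Emit:
drive_tool(
  plan=[
    {"tx":0,"ty":0,"tz":-0.05,"wx":0,"wy":0,"wz":0,"gripper":0},
    {"tx":0,"ty":0,"tz":0,"wx":0,"wy":0,"wz":0,"gripper":0},
    {"tx":0,"ty":0,"tz":-0.05,"wx":0,"wy":0,"wz":0,"gripper":0},
    {"tx":0,"ty":0,"tz":0,"wx":0,"wy":0,"wz":0,"gripper":0},
    {"tx":0,"ty":0,"tz":0,"wx":0,"wy":0,"wz":0,"gripper":0},
    {"tx":0,"ty":0,"tz":0,"wx":0,"wy":0,"wz":0,"gripper":0},
    {"tx":0,"ty":0,"tz":0,"wx":0,"wy":0,"wz":0,"gripper":0},
    {"tx":0,"ty":0,"tz":0,"wx":0,"wy":0,"wz":0,"gripper":0},
  ],
)

```text
time_s: 34.6
eef_pos: [0.6528, -0.0472, 0.0687]
orientation: [-0.004, 0.995, -0.001, 0.096]
wrist_force: [-0.5, -2.9, 4.9]
finger_gap: 0.127
grip_force: 30.0
```

Emit:
drive_tool(
  plan=[
    {"tx":0,"ty":-0.02,"tz":0,"wx":0,"wy":0,"wz":0,"gripper":0.15},
    {"tx":0,"ty":0,"tz":0,"wx":0,"wy":0,"wz":0,"gripper":0.2},
    {"tx":0,"ty":0,"tz":0,"wx":0,"wy":0,"wz":0,"gripper":0.3},
    {"tx":0,"ty":0,"tz":0,"wx":0,"wy":0,"wz":0,"gripper":0.3},
    {"tx":0,"ty":0,"tz":0,"wx":0,"wy":0,"wz":0,"gripper":0.3},
    {"tx":0,"ty":0,"tz":0.5,"wx":0,"wy":0,"wz":0,"gripper":0.3},
    {"tx":0,"ty":0,"tz":0.8,"wx":0,"wy":0,"wz":0,"gripper":0.3},
    {"tx":0,"ty":0,"tz":0.9,"wx":0,"wy":0,"wz":0,"gripper":0.3},
  ],
)

```text
time_s: 35.27
eef_pos: [0.6504, -0.0464, 0.1551]
orientation: [-0.005, 0.996, -0.0, 0.093]
wrist_force: [1.5, -0.1, 0.6]
finger_gap: 0.303
grip_force: 0.0
```

Emit:
drive_tool(
  plan=[
    {"tx":0,"ty":0,"tz":0.8,"wx":0,"wy":0.122,"wz":0,"gripper":0.3},
    {"tx":-0.3,"ty":0.6,"tz":0.8,"wx":0,"wy":0.122,"wz":0,"gripper":0.3},
    {"tx":-0.4,"ty":0.8,"tz":0.1,"wx":0,"wy":0.122,"wz":-0.05,"gripper":0.3},
    {"tx":-0.4,"ty":0.8,"tz":0,"wx":0,"wy":0,"wz":-0.22,"gripper":0.3},
    {"tx":-0.4,"ty":0.8,"tz":0,"wx":0,"wy":0,"wz":-0.22,"gripper":0.3},
    {"tx":-0.4,"ty":0.8,"tz":0,"wx":0,"wy":0,"wz":-0.22,"gripper":0.3},
    {"tx":-0.4,"ty":0.8,"tz":0,"wx":0,"wy":0,"wz":-0.22,"gripper":0.3},
    {"tx":-0.4,"ty":0.8,"tz":0,"wx":0,"wy":0,"wz":-0.22,"gripper":0.3},
  ],
)

```text
time_s: 35.93
eef_pos: [0.543, 0.1706, 0.2239]
orientation: [0.295, 0.956, -0.0, -0.0]
wrist_force: [0.1, 0.5, 0.0]
finger_gap: 0.302
grip_force: 0.0
```

```bash
python3 st.py; python3 - <<'E'
from h import *
from workcell import viewer
s=viewer.capture("side")[:,:,::-1]; a=viewer.capture("scene")[:,:,::-1]
cv2.imwrite("pics/side18.png",s);cv2.imwrite("pics/scene18.png",a)
crop(s,200,140,150,150,2.6,"pics/a.png");crop(a,220,190,150,150,2.6,"pics/b.png")
cv2.imwrite("pics/v18.png",np.hstack([cv2.imread("pics/a.png"),cv2.imread("pics/b.png")]))
# outlet/cap predicted pixels vs dark cap check
S=viewer.calibration("side");C=viewer.calibration("scene")
for n,d in (("out",-.094),("cap",.092)):
    p=np.array([.6435+d*.982,-.0475,.113+d*.191]); print(n,proj(S,p).round(),proj(C,p).round())
q=proj(S,(.6435+.085*.982,-.0475,.113+.085*.191)).astype(int);print(s[q[1]-4:q[1]+5,q[0]-4:q[0]+5].min(2))
q=proj(C,(.6435+.085*.982,-.0475,.113+.085*.191)).astype(int);print(a[q[1]-4:q[1]+5,q[0]-4:q[0]+5].min(2))
E
```

```text
[0.5384 0.1807 0.2244] toolx [-0.828  0.56   0.006] y [0.56  0.828 0.003] z [-0.003  0.006 -1.   ] 0.302 0.0 [-0.18  0.46 -0.28  1.68  0.14  1.02  0.47]
out [296. 218.] [263. 232.]
cap [250. 185.] [329. 244.]
[[ 43  43  43  41  54  69  71  89  94]
 [ 97  95  95  94 107 125 128 127 128]
 [129 129 128 129 128 128 129 125 129]
 [129 128 127 129 129 129 127 129 128]
 [128 128 130 128 129 128 129 128 127]
 [130 128 135 128 127 127 127 126 128]
 [127 129 128 128 127 128 128 127 127]
 [127 129 129 127 128 128 127 124 128]
 [129 119 125 127 127 127 128 126 126]]
[[202 176 113  62  60  63  72  90 112]
 [184 140  63  39  41  41  42  53  96]
 [166 117  42  44  43  44  36  33  88]
 [152  93  43  39  37  41  38  35  88]
 [149  83  35  39  35  37  36  41  92]
 [149  85  36  35  35  38  38  44  93]
 [129  83  34  31  36  35  35  60 104]
 [105  93  78  63  49  43  55  92 114]
 [109 108 105 100 103 102 155 205 210]]
```

Emit:
drive_tool(
  plan=[
    {"tx":-0.2,"ty":0.4,"tz":-0.2,"wx":0,"wy":0,"wz":-0.22,"gripper":0.3},
    {"tx":-0.3,"ty":0.5,"tz":-0.4,"wx":0,"wy":0,"wz":-0.22,"gripper":0.3},
    {"tx":-0.3,"ty":0.5,"tz":-0.6,"wx":0,"wy":0,"wz":-0.22,"gripper":0.3},
    {"tx":-0.3,"ty":0.5,"tz":-0.7,"wx":0,"wy":0,"wz":-0.22,"gripper":0.3},
    {"tx":-0.15,"ty":0.3,"tz":-0.7,"wx":0,"wy":0,"wz":-0.22,"gripper":0.3},
    {"tx":0,"ty":0,"tz":-0.6,"wx":0,"wy":0,"wz":-0.22,"gripper":0.3},
    {"tx":0,"ty":0,"tz":-0.3,"wx":0,"wy":0,"wz":-0.22,"gripper":0.3},
    {"tx":0,"ty":0,"tz":0,"wx":0,"wy":0,"wz":0,"gripper":0.3},
  ],
)

```text
time_s: 36.75
eef_pos: [0.4928, 0.2546, 0.081]
orientation: [0.645, 0.764, -0.003, -0.001]
wrist_force: [0.3, -1.7, -0.3]
finger_gap: 0.302
grip_force: 0.0
```

```bash
python3 cap.py pics/w19.png; python3 cols.py pics/w19.png | grep -v blob; python3 st.py
```

```text
[0.4949 0.2559 0.0839] [ 0.985  0.173 -0.001] 0.29857856417214246 [0.4 0.5 0.2]
col [[0.588, 0.3618], [0.6195, 0.1991]] L 0.1658 beyond [np.int64(55), np.int64(51)] px [412. 105.] [397. 285.] w 27.7
col [[0.474, 0.3692], [0.503, 0.1926]] L 0.179 beyond [np.int64(178), np.int64(67)] px [279.  70.] [277. 272.] w 28.0
[0.4954 0.2564 0.0847] toolx [-0.172  0.985  0.   ] y [0.985 0.172 0.   ] z [ 0.  0. -1.] 0.297 0.0 [-0.5   0.61 -0.05  1.86  0.05  0.67 -0.4 ]
```

Emit:
drive_tool(
  plan=[
    {"tx":-0.16,"ty":0.39,"tz":-0.3,"wx":0,"wy":0,"wz":0,"gripper":0.3},
    {"tx":0,"ty":0,"tz":-0.7,"wx":0,"wy":0,"wz":0,"gripper":0.3},
    {"tx":0,"ty":0,"tz":-0.7,"wx":0,"wy":0,"wz":0,"gripper":0.3},
    {"tx":0,"ty":0,"tz":-0.6,"wx":0,"wy":0,"wz":0,"gripper":0.3},
    {"tx":0,"ty":0,"tz":-0.35,"wx":0,"wy":0,"wz":0,"gripper":0.3},
    {"tx":0,"ty":0,"tz":-0.1,"wx":0,"wy":0,"wz":0,"gripper":0.3},
    {"tx":0,"ty":0,"tz":0,"wx":0,"wy":0,"wz":0,"gripper":0.3},
    {"tx":0,"ty":0,"tz":0,"wx":0,"wy":0,"wz":0,"gripper":0.3},
  ],
)

```text
time_s: 37.57
eef_pos: [0.4892, 0.2728, -0.0247]
orientation: [0.644, 0.765, 0.001, -0.0]
wrist_force: [0.6, 0.5, -0.1]
finger_gap: 0.303
grip_force: 0.0
```

Emit:
drive_tool(
  plan=[
    {"tx":0,"ty":0,"tz":-0.13,"wx":0,"wy":0,"wz":0,"gripper":0.3},
    {"tx":0,"ty":0,"tz":0,"wx":0,"wy":0,"wz":0,"gripper":0.3},
    {"tx":0,"ty":0,"tz":0,"wx":0,"wy":0,"wz":0,"gripper":0.1},
    {"tx":0,"ty":0,"tz":0,"wx":0,"wy":0,"wz":0,"gripper":0},
    {"tx":0,"ty":0,"tz":0,"wx":0,"wy":0,"wz":0,"gripper":0},
    {"tx":0,"ty":0,"tz":0,"wx":0,"wy":0,"wz":0,"gripper":0},
    {"tx":0,"ty":0,"tz":0,"wx":0,"wy":0,"wz":0,"gripper":0},
    {"tx":0,"ty":0,"tz":0,"wx":0,"wy":0,"wz":0,"gripper":0},
  ],
)

```text
time_s: 38.23
eef_pos: [0.488, 0.2727, -0.0308]
orientation: [0.644, 0.765, -0.0, -0.0]
wrist_force: [-1.1, 0.8, 5.4]
finger_gap: 0.13
grip_force: 30.0
```

Emit:
drive_tool(
  plan=[
    {"tx":0,"ty":0,"tz":0.5,"wx":0,"wy":0,"wz":0,"gripper":0},
    {"tx":0,"ty":0,"tz":0.9,"wx":0,"wy":0,"wz":0,"gripper":0},
    {"tx":0,"ty":0,"tz":0.9,"wx":0,"wy":0,"wz":0.22,"gripper":0},
    {"tx":0,"ty":0,"tz":0.9,"wx":0,"wy":0,"wz":0.22,"gripper":0},
    {"tx":0.2,"ty":-0.4,"tz":0.8,"wx":0,"wy":0,"wz":0.22,"gripper":0},
    {"tx":0.4,"ty":-0.6,"tz":0.3,"wx":0,"wy":0,"wz":0.22,"gripper":0},
    {"tx":0.4,"ty":-0.7,"tz":0,"wx":0,"wy":0,"wz":0.22,"gripper":0},
    {"tx":0.4,"ty":-0.7,"tz":0,"wx":0,"wy":0,"wz":0.22,"gripper":0},
  ],
)

```text
time_s: 38.9
eef_pos: [0.5448, 0.176, 0.142]
orientation: [0.343, 0.939, 0.0, 0.001]
wrist_force: [-0.1, 0.4, -1.8]
finger_gap: 0.127
grip_force: 30.0
```

Emit:
drive_tool(
  plan=[
    {"tx":0.4,"ty":-0.7,"tz":0,"wx":0,"wy":0,"wz":0.22,"gripper":0},
    {"tx":0.4,"ty":-0.7,"tz":0,"wx":0,"wy":0,"wz":0.22,"gripper":0},
    {"tx":0.4,"ty":-0.7,"tz":0,"wx":0,"wy":0,"wz":0.22,"gripper":0},
    {"tx":0.4,"ty":-0.7,"tz":0,"wx":0,"wy":0,"wz":0.22,"gripper":0},
    {"tx":0.4,"ty":-0.7,"tz":0,"wx":0,"wy":0,"wz":0.22,"gripper":0},
    {"tx":0.4,"ty":-0.4,"tz":0,"wx":0,"wy":0,"wz":0.22,"gripper":0},
    {"tx":0.2,"ty":-0.2,"tz":0,"wx":0,"wy":0,"wz":0.02,"gripper":0},
    {"tx":0,"ty":0,"tz":0,"wx":0,"wy":0,"wz":0,"gripper":0},
  ],
)

```text
time_s: 39.57
eef_pos: [0.6488, 0.0094, 0.1397]
orientation: [0.007, 1.0, -0.001, -0.0]
wrist_force: [-0.5, 0.7, -1.6]
finger_gap: 0.128
grip_force: 30.0
```

```bash
python3 st.py
```

```text
[0.6474 0.0124 0.1399] toolx [-1.     0.011  0.002] y [ 0.011  1.    -0.   ] z [-0.002  0.    -1.   ] 0.132 30.000292360782623 [ 0.2   0.69 -0.46  1.55  0.34  0.99  1.2 ]
```

Emit:
drive_tool(
  plan=[
    {"tx":0.14,"ty":-0.28,"tz":0,"wx":0,"wy":0,"wz":0.02,"gripper":0},
    {"tx":0,"ty":0,"tz":0,"wx":0,"wy":-0.122,"wz":0,"gripper":0},
    {"tx":0,"ty":0,"tz":0,"wx":0,"wy":-0.122,"wz":0,"gripper":0},
    {"tx":0,"ty":0,"tz":0,"wx":0,"wy":-0.122,"wz":0,"gripper":0},
    {"tx":0,"ty":0,"tz":-0.4,"wx":0,"wy":0,"wz":0,"gripper":0},
    {"tx":0,"ty":0,"tz":-0.4,"wx":0,"wy":0,"wz":0,"gripper":0},
    {"tx":0,"ty":0,"tz":0,"wx":0,"wy":0,"wz":0,"gripper":0},
    {"tx":0,"ty":0,"tz":0,"wx":0,"wy":0,"wz":0,"gripper":0},
  ],
)

```text
time_s: 40.28
eef_pos: [0.6518, 0.0039, 0.1084]
orientation: [-0.003, 0.996, -0.0, 0.094]
wrist_force: [0.5, -0.1, -1.1]
finger_gap: 0.129
grip_force: 30.0
```

```bash
python3 st.py
```

```text
[0.653  0.0036 0.1093] toolx [-0.982 -0.005 -0.19 ] y [-0.005  1.    -0.   ] z [ 0.19   0.    -0.982] 0.131 29.999783635139465 [ 0.2   0.63 -0.4   1.79  0.45  0.61  1.11]
```

Emit:
drive_tool(
  plan=[
    {"tx":0,"ty":-0.07,"tz":-0.3,"wx":0,"wy":0,"wz":0,"gripper":0},
    {"tx":0,"ty":0,"tz":-0.3,"wx":0,"wy":0,"wz":0,"gripper":0},
    {"tx":0,"ty":0,"tz":-0.2,"wx":0,"wy":0,"wz":0,"gripper":0},
    {"tx":0,"ty":0,"tz":-0.1,"wx":0,"wy":0,"wz":0,"gripper":0},
    {"tx":0,"ty":0,"tz":-0.05,"wx":0,"wy":0,"wz":0,"gripper":0},
    {"tx":0,"ty":0,"tz":0,"wx":0,"wy":0,"wz":0,"gripper":0},
    {"tx":0,"ty":0,"tz":0,"wx":0,"wy":0,"wz":0,"gripper":0},
    {"tx":0,"ty":0,"tz":0,"wx":0,"wy":0,"wz":0,"gripper":0},
  ],
)

```text
time_s: 41.0
eef_pos: [0.6538, -0.0007, 0.0714]
orientation: [-0.002, 0.995, -0.0, 0.096]
wrist_force: [-1.2, 1.5, -0.5]
finger_gap: 0.128
grip_force: 30.0
```

Emit:
drive_tool(
  plan=[
    {"tx":0,"ty":0,"tz":-0.05,"wx":0,"wy":0,"wz":0,"gripper":0},
    {"tx":0,"ty":0,"tz":0,"wx":0,"wy":0,"wz":0,"gripper":0},
    {"tx":0,"ty":0,"tz":0,"wx":0,"wy":0,"wz":0,"gripper":0},
    {"tx":0,"ty":0,"tz":0,"wx":0,"wy":0,"wz":0,"gripper":0},
    {"tx":0,"ty":0,"tz":0,"wx":0,"wy":0,"wz":0,"gripper":0},
    {"tx":0,"ty":0,"tz":0,"wx":0,"wy":0,"wz":0,"gripper":0},
    {"tx":0,"ty":0,"tz":0,"wx":0,"wy":0,"wz":0,"gripper":0},
    {"tx":0,"ty":0,"tz":0,"wx":0,"wy":0,"wz":0,"gripper":0},
  ],
)

```text
time_s: 41.67
eef_pos: [0.6544, 0.0003, 0.0702]
orientation: [-0.002, 0.995, 0.0, 0.097]
wrist_force: [-3.6, 3.6, 6.5]
finger_gap: 0.128
grip_force: 30.0
```

Emit:
drive_tool(
  plan=[
    {"tx":0,"ty":0.02,"tz":0,"wx":0,"wy":0,"wz":0,"gripper":0.15},
    {"tx":0,"ty":0,"tz":0,"wx":0,"wy":0,"wz":0,"gripper":0.2},
    {"tx":0,"ty":0,"tz":0,"wx":0,"wy":0,"wz":0,"gripper":0.3},
    {"tx":0,"ty":0,"tz":0,"wx":0,"wy":0,"wz":0,"gripper":0.3},
    {"tx":0,"ty":0,"tz":0,"wx":0,"wy":0,"wz":0,"gripper":0.3},
    {"tx":0,"ty":0,"tz":0.5,"wx":0,"wy":0,"wz":0,"gripper":0.3},
    {"tx":0,"ty":0,"tz":0.8,"wx":0,"wy":0,"wz":0,"gripper":0.3},
    {"tx":0,"ty":0,"tz":0.9,"wx":0,"wy":0,"wz":0,"gripper":0.3},
  ],
)

```text
time_s: 42.33
eef_pos: [0.6517, -0.0012, 0.1558]
orientation: [-0.002, 0.996, -0.001, 0.093]
wrist_force: [0.2, -0.1, 0.3]
finger_gap: 0.298
grip_force: 0.0
```

Emit:
drive_tool(
  plan=[
    {"tx":0,"ty":0,"tz":0.8,"wx":0,"wy":0.122,"wz":0,"gripper":0.3},
    {"tx":-0.2,"ty":0.2,"tz":0.8,"wx":0,"wy":0.122,"wz":0,"gripper":0.3},
    {"tx":-0.2,"ty":0.6,"tz":0.1,"wx":0,"wy":0.122,"wz":-0.05,"gripper":0.3},
    {"tx":-0.2,"ty":0.7,"tz":0,"wx":0,"wy":0,"wz":-0.22,"gripper":0.3},
    {"tx":-0.2,"ty":0.8,"tz":0,"wx":0,"wy":0,"wz":-0.22,"gripper":0.3},
    {"tx":-0.2,"ty":0.8,"tz":0,"wx":0,"wy":0,"wz":-0.22,"gripper":0.3},
    {"tx":-0.2,"ty":0.8,"tz":0,"wx":0,"wy":0,"wz":-0.22,"gripper":0.3},
    {"tx":0,"ty":0.7,"tz":0,"wx":0,"wy":0,"wz":-0.22,"gripper":0.3},
  ],
)

```text
time_s: 43.0
eef_pos: [0.6037, 0.1855, 0.2249]
orientation: [0.297, 0.955, -0.001, -0.001]
wrist_force: [-0.1, 0.5, 0.0]
finger_gap: 0.3
grip_force: 0.0
```

```bash
python3 st.py
```

```text
[0.6032 0.194  0.2251] toolx [-0.825  0.566  0.004] y [0.566 0.825 0.004] z [-0.001  0.005 -1.   ] 0.299 0.0 [-0.14  0.57 -0.35  1.49  0.2   1.12  0.44]
```

Emit:
drive_tool(
  plan=[
    {"tx":0,"ty":0.3,"tz":-0.2,"wx":0,"wy":0,"wz":-0.22,"gripper":0.3},
    {"tx":0,"ty":0.3,"tz":-0.2,"wx":0,"wy":0,"wz":-0.22,"gripper":0.3},
    {"tx":0,"ty":0.3,"tz":0,"wx":0,"wy":0,"wz":-0.22,"gripper":0.3},
    {"tx":0,"ty":0.1,"tz":0,"wx":0,"wy":0,"wz":-0.22,"gripper":0.3},
    {"tx":0,"ty":0,"tz":0,"wx":0,"wy":0,"wz":-0.22,"gripper":0.3},
    {"tx":0,"ty":0,"tz":0,"wx":0,"wy":0,"wz":-0.22,"gripper":0.3},
    {"tx":0,"ty":0,"tz":0,"wx":0,"wy":0,"wz":-0.2,"gripper":0.3},
    {"tx":0,"ty":0,"tz":0,"wx":0,"wy":0,"wz":0,"gripper":0.3},
  ],
)

```text
time_s: 43.72
eef_pos: [0.6056, 0.2228, 0.2086]
orientation: [0.643, 0.766, -0.001, -0.0]
wrist_force: [-0.2, 0.0, 0.0]
finger_gap: 0.297
grip_force: 0.0
```

```bash
python3 cap.py pics/w20.png; python3 cols.py pics/w20.png | grep -v blob; python3 st.py; python3 - <<'E'
from h import *
from workcell import viewer
for n in ("wrist","side","scene"):
    im=viewer.capture(n).astype(int); W=viewer.calibration(n)
    m=((im[:,:,0]-im[:,:,2]>50)&(im[:,:,0]>80)).astype(np.uint8)
    k,l,s,c=cv2.connectedComponentsWithStats(m)
    for i in range(1,k):
        if s[i,4]>150: print(n,s[i],c[i].round(1),pl(W,*c[i],.05).round(3))
E
```

```text
[0.6055 0.223  0.2087] [ 0.984  0.179 -0.002] 0.30250146186256355 [-0.3  0.1  0.7]
col [[0.5573, -0.0301], [0.7398, 0.0044]] L 0.1858 beyond [np.int64(74), np.int64(90)] px [217. 344.] [344. 344.] w 16.0
col [[0.587, 0.3613], [0.6191, 0.1883]] L 0.1759 beyond [np.int64(81), np.int64(82)] px [286.  64.] [286. 210.] w 20.0
[0.6054 0.2231 0.2087] toolx [-0.178  0.984 -0.   ] y [ 0.984  0.178 -0.002] z [-0.002 -0.001 -1.   ] 0.3 0.0 [-0.31  0.59 -0.14  1.48  0.09  1.08 -0.29]
wrist [ 389  117   74   70 3238] [420.  149.4] [0.752 0.295]
wrist [209 305  15  68 579] [214.6 339.3] [0.556 0.007]
wrist [337 305  15  68 566] [345.7 339.3] [0.727 0.038]
wrist [  89  389  373   20 5287] [295.8 400.9] [ 0.681 -0.072]
side [534 164  26  23 281] [548.2 174.2] [-0.002 -0.82 ]
side [159 248  24  23 399] [170.6 259.7] [0.765 0.282]
scene [ 155    0   84   89 3948] [195.7  37.8] [-0.553  1.174]
scene [369 177  25  24 446] [381.2 189.1] [0.732 0.351]
```

```bash
python3 - <<'E'
from h import *
from workcell import viewer
W=viewer.calibration("wrist");S=viewer.calibration("side");C=viewer.calibration("scene")
print(tri([ray(S,170.6,259.7),ray(C,381.2,189.1)]),tri([ray(S,170.6,259.7),ray(C,381.2,189.1),ray(W,420,149.4)]))
print(pl(W,389,149,.11),pl(W,389,149,.0))
E
```

```text
[0.74362554 0.29868848 0.08406246] [0.74206946 0.29734455 0.08343129]
[0.69789863 0.29038261] [0.73493592 0.28796086]
```

Emit:
drive_tool(
  plan=[
    {"tx":-0.06,"ty":0.5,"tz":-0.3,"wx":0,"wy":0,"wz":0,"gripper":0.3},
    {"tx":0,"ty":0.6,"tz":-0.6,"wx":0,"wy":0,"wz":0,"gripper":0.3},
    {"tx":0,"ty":0.3,"tz":-0.8,"wx":0,"wy":0,"wz":0,"gripper":0.3},
    {"tx":0,"ty":0,"tz":-0.9,"wx":0,"wy":0,"wz":0,"gripper":0.3},
    {"tx":0,"ty":0,"tz":-0.9,"wx":0,"wy":0,"wz":0,"gripper":0.3},
    {"tx":0,"ty":0,"tz":-0.9,"wx":0,"wy":0,"wz":0,"gripper":0.3},
    {"tx":0,"ty":0,"tz":-0.3,"wx":0,"wy":0,"wz":0,"gripper":0.3},
    {"tx":0,"ty":0,"tz":0,"wx":0,"wy":0,"wz":0,"gripper":0.3},
  ],
)

```text
time_s: 44.68
eef_pos: [0.6003, 0.2778, 0.0173]
orientation: [0.642, 0.767, -0.004, -0.002]
wrist_force: [-0.4, -0.2, -0.0]
finger_gap: 0.302
grip_force: 0.0
```

```bash
python3 cap.py pics/w21.png; python3 cols.py pics/w21.png | grep -v blob; python3 st.py
```

```text
[0.604  0.2797 0.0219] [ 0.984  0.176 -0.   ] 0.3041226731968971 [0.5 0.8 0.1]
col [[0.5845, 0.3599], [0.6203, 0.2068]] L 0.1573 beyond [np.int64(57), np.int64(86)] px [272. 110.] [284. 321.] w 34.1
[0.6049 0.2802 0.023 ] toolx [-0.176  0.984  0.001] y [0.984 0.176 0.002] z [ 0.002  0.002 -1.   ] 0.298 0.0 [-0.41  0.82 -0.12  1.58  0.13  0.74 -0.4 ]
```

Emit:
drive_tool(
  plan=[
    {"tx":-0.04,"ty":-0.02,"tz":-0.5,"wx":0,"wy":0,"wz":0,"gripper":0.3},
    {"tx":0,"ty":0,"tz":-0.4,"wx":0,"wy":0,"wz":0,"gripper":0.3},
    {"tx":0,"ty":0,"tz":-0.25,"wx":0,"wy":0,"wz":0,"gripper":0.3},
    {"tx":0,"ty":0,"tz":-0.1,"wx":0,"wy":0,"wz":0,"gripper":0.3},
    {"tx":0,"ty":0,"tz":0,"wx":0,"wy":0,"wz":0,"gripper":0.3},
    {"tx":0,"ty":0,"tz":0,"wx":0,"wy":0,"wz":0,"gripper":0.3},
    {"tx":0,"ty":0,"tz":0,"wx":0,"wy":0,"wz":0,"gripper":0.3},
    {"tx":0,"ty":0,"tz":0,"wx":0,"wy":0,"wz":0,"gripper":0.3},
  ],
)

```text
time_s: 45.5
eef_pos: [0.6023, 0.2789, -0.0281]
orientation: [0.642, 0.767, 0.0, -0.0]
wrist_force: [-0.6, -0.4, -0.5]
finger_gap: 0.299
grip_force: 0.0
```

Emit:
drive_tool(
  plan=[
    {"tx":0,"ty":0,"tz":-0.06,"wx":0,"wy":0,"wz":0,"gripper":0.3},
    {"tx":0,"ty":0,"tz":0,"wx":0,"wy":0,"wz":0,"gripper":0.2},
    {"tx":0,"ty":0,"tz":0,"wx":0,"wy":0,"wz":0,"gripper":0},
    {"tx":0,"ty":0,"tz":0,"wx":0,"wy":0,"wz":0,"gripper":0},
    {"tx":0,"ty":0,"tz":0,"wx":0,"wy":0,"wz":0,"gripper":0},
    {"tx":0,"ty":0,"tz":0,"wx":0,"wy":0,"wz":0,"gripper":0},
    {"tx":0,"ty":0,"tz":0,"wx":0,"wy":0,"wz":0,"gripper":0},
    {"tx":0,"ty":0,"tz":0,"wx":0,"wy":0,"wz":0,"gripper":0},
  ],
)

```text
time_s: 46.17
eef_pos: [0.6021, 0.2787, -0.0313]
orientation: [0.642, 0.767, -0.0, -0.0]
wrist_force: [1.5, 0.4, 0.9]
finger_gap: 0.13
grip_force: 30.0
```

Emit:
drive_tool(
  plan=[
    {"tx":0,"ty":0,"tz":0.5,"wx":0,"wy":0,"wz":0,"gripper":0},
    {"tx":0,"ty":0,"tz":0.9,"wx":0,"wy":0,"wz":0,"gripper":0},
    {"tx":0,"ty":0,"tz":0.9,"wx":0,"wy":0,"wz":0,"gripper":0},
    {"tx":0,"ty":-0.1,"tz":0.9,"wx":0,"wy":0,"wz":-0.22,"gripper":0},
    {"tx":0,"ty":-0.3,"tz":0.8,"wx":0,"wy":0,"wz":-0.22,"gripper":0},
    {"tx":0.1,"ty":-0.5,"tz":0.3,"wx":0,"wy":0,"wz":-0.22,"gripper":0},
    {"tx":0.1,"ty":-0.5,"tz":0,"wx":0,"wy":0,"wz":-0.22,"gripper":0},
    {"tx":0.1,"ty":-0.5,"tz":0,"wx":0,"wy":0,"wz":-0.22,"gripper":0},
  ],
)

```text
time_s: 46.83
eef_pos: [0.6129, 0.2021, 0.1414]
orientation: [0.835, 0.551, -0.0, -0.001]
wrist_force: [-0.3, -0.6, -1.7]
finger_gap: 0.128
grip_force: 30.0
```

Emit:
drive_tool(
  plan=[
    {"tx":0.1,"ty":-0.5,"tz":0,"wx":0,"wy":0,"wz":-0.22,"gripper":0},
    {"tx":0.1,"ty":-0.5,"tz":0,"wx":0,"wy":0,"wz":-0.22,"gripper":0},
    {"tx":0.1,"ty":-0.5,"tz":0,"wx":0,"wy":0,"wz":-0.22,"gripper":0},
    {"tx":0.1,"ty":-0.5,"tz":0,"wx":0,"wy":0,"wz":-0.22,"gripper":0},
    {"tx":0.1,"ty":-0.5,"tz":0,"wx":0,"wy":0,"wz":-0.22,"gripper":0},
    {"tx":0.1,"ty":-0.5,"tz":0,"wx":0,"wy":0,"wz":-0.22,"gripper":0},
    {"tx":0.1,"ty":-0.3,"tz":0,"wx":0,"wy":0,"wz":-0.22,"gripper":0},
    {"tx":0.1,"ty":-0.1,"tz":0,"wx":0,"wy":0,"wz":-0.22,"gripper":0},
  ],
)

```text
time_s: 47.5
eef_pos: [0.6441, 0.0628, 0.1398]
orientation: [0.993, 0.12, -0.002, -0.0]
wrist_force: [0.4, 0.1, -1.5]
finger_gap: 0.129
grip_force: 30.0
```

```bash
python3 st.py
```

```text
[0.6451 0.0633 0.1397] toolx [ 0.972  0.233 -0.002] y [ 0.233 -0.972 -0.   ] z [-0.002 -0.    -1.   ] 0.129 29.987090528011322 [-0.3   0.67  0.28  1.56 -0.22  0.94 -1.29]
```

Emit:
drive_tool(
  plan=[
    {"tx":0.1,"ty":-0.17,"tz":0,"wx":0,"wy":0,"wz":-0.225,"gripper":0},
    {"tx":0.1,"ty":-0.17,"tz":0,"wx":0,"wy":0,"wz":-0.225,"gripper":0},
    {"tx":0,"ty":0,"tz":0,"wx":0,"wy":-0.122,"wz":0,"gripper":0},
    {"tx":0,"ty":0,"tz":0,"wx":0,"wy":-0.122,"wz":0,"gripper":0},
    {"tx":0,"ty":0,"tz":-0.3,"wx":0,"wy":-0.122,"wz":0,"gripper":0},
    {"tx":0,"ty":0,"tz":-0.5,"wx":0,"wy":0,"wz":0,"gripper":0},
    {"tx":0,"ty":0,"tz":0,"wx":0,"wy":0,"wz":0,"gripper":0},
    {"tx":0,"ty":0,"tz":0,"wx":0,"wy":0,"wz":0,"gripper":0},
  ],
)

```text
time_s: 48.22
eef_pos: [0.6519, 0.0539, 0.1074]
orientation: [0.996, 0.008, 0.094, -0.0]
wrist_force: [-0.5, 0.2, -1.2]
finger_gap: 0.126
grip_force: 30.0
```

```bash
python3 st.py
```

```text
[0.6536 0.0535 0.1085] toolx [0.982 0.016 0.19 ] y [ 0.016 -1.     0.001] z [ 0.19   0.002 -0.982] 0.13 29.98432070016861 [-0.34  0.63  0.31  1.8  -0.31  0.56 -1.41]
```

Emit:
drive_tool(
  plan=[
    {"tx":0,"ty":-0.1,"tz":-0.3,"wx":0,"wy":0,"wz":-0.03,"gripper":0},
    {"tx":0,"ty":0,"tz":-0.3,"wx":0,"wy":0,"wz":0,"gripper":0},
    {"tx":0,"ty":0,"tz":-0.2,"wx":0,"wy":0,"wz":0,"gripper":0},
    {"tx":0,"ty":0,"tz":-0.1,"wx":0,"wy":0,"wz":0,"gripper":0},
    {"tx":0,"ty":0,"tz":0,"wx":0,"wy":0,"wz":0,"gripper":0},
    {"tx":0,"ty":0,"tz":0,"wx":0,"wy":0,"wz":0,"gripper":0},
    {"tx":0,"ty":0,"tz":0,"wx":0,"wy":0,"wz":0,"gripper":0},
    {"tx":0,"ty":0,"tz":0,"wx":0,"wy":0,"wz":0,"gripper":0},
  ],
)

```text
time_s: 48.93
eef_pos: [0.6541, 0.049, 0.0732]
orientation: [0.995, -0.001, 0.096, 0.001]
wrist_force: [0.8, -0.1, -1.0]
finger_gap: 0.128
grip_force: 30.0
```

Emit:
drive_tool(
  plan=[
    {"tx":0,"ty":0,"tz":-0.05,"wx":0,"wy":0,"wz":0,"gripper":0},
    {"tx":0,"ty":0,"tz":0,"wx":0,"wy":0,"wz":0,"gripper":0},
    {"tx":0,"ty":0,"tz":0,"wx":0,"wy":0,"wz":0,"gripper":0},
    {"tx":0,"ty":0,"tz":0,"wx":0,"wy":0,"wz":0,"gripper":0},
    {"tx":0,"ty":0,"tz":0,"wx":0,"wy":0,"wz":0,"gripper":0},
    {"tx":0,"ty":0,"tz":0,"wx":0,"wy":0,"wz":0,"gripper":0},
    {"tx":0,"ty":0,"tz":0,"wx":0,"wy":0,"wz":0,"gripper":0},
    {"tx":0,"ty":0,"tz":0,"wx":0,"wy":0,"wz":0,"gripper":0},
  ],
)

```text
time_s: 49.6
eef_pos: [0.6535, 0.0489, 0.0705]
orientation: [0.995, -0.001, 0.096, 0.001]
wrist_force: [0.1, 0.0, -1.8]
finger_gap: 0.129
grip_force: 30.0
```

Emit:
drive_tool(
  plan=[
    {"tx":0,"ty":0,"tz":-0.05,"wx":0,"wy":0,"wz":0,"gripper":0},
    {"tx":0,"ty":0,"tz":0,"wx":0,"wy":0,"wz":0,"gripper":0},
    {"tx":0,"ty":0,"tz":0,"wx":0,"wy":0,"wz":0,"gripper":0},
    {"tx":0,"ty":0,"tz":0,"wx":0,"wy":0,"wz":0,"gripper":0},
    {"tx":0,"ty":0,"tz":0,"wx":0,"wy":0,"wz":0,"gripper":0},
    {"tx":0,"ty":0,"tz":0,"wx":0,"wy":0,"wz":0,"gripper":0},
    {"tx":0,"ty":0,"tz":0,"wx":0,"wy":0,"wz":0,"gripper":0},
    {"tx":0,"ty":0,"tz":0,"wx":0,"wy":0,"wz":0,"gripper":0},
  ],
)

```text
time_s: 50.27
eef_pos: [0.6539, 0.0485, 0.0692]
orientation: [0.995, -0.001, 0.096, 0.001]
wrist_force: [-1.9, -0.7, 5.5]
finger_gap: 0.125
grip_force: 30.0
```

Seated; release, retreat, and move to a viewpoint.

Emit:
drive_tool(
  plan=[
    {"tx":0,"ty":0,"tz":0,"wx":0,"wy":0,"wz":0,"gripper":0.15},
    {"tx":0,"ty":0,"tz":0,"wx":0,"wy":0,"wz":0,"gripper":0.2},
    {"tx":0,"ty":0,"tz":0,"wx":0,"wy":0,"wz":0,"gripper":0.28},
    {"tx":0,"ty":0,"tz":0,"wx":0,"wy":0,"wz":0,"gripper":0.28},
    {"tx":0,"ty":0,"tz":0,"wx":0,"wy":0,"wz":0,"gripper":0.28},
    {"tx":0,"ty":0,"tz":0.5,"wx":0,"wy":0,"wz":0,"gripper":0.28},
    {"tx":0,"ty":0,"tz":0.8,"wx":0,"wy":0,"wz":0,"gripper":0.28},
    {"tx":0,"ty":0,"tz":0.9,"wx":0,"wy":0,"wz":0,"gripper":0.28},
  ],
)

```text
time_s: 50.93
eef_pos: [0.6517, 0.0488, 0.1555]
orientation: [0.996, -0.001, 0.093, 0.001]
wrist_force: [0.5, 0.1, -0.2]
finger_gap: 0.284
grip_force: 0.0
```

Emit:
drive_tool(
  plan=[
    {"tx":0,"ty":0,"tz":0.9,"wx":0,"wy":0.122,"wz":0.2,"gripper":0.3},
    {"tx":0,"ty":0,"tz":0.9,"wx":0,"wy":0.122,"wz":0.2,"gripper":0.3},
    {"tx":-0.2,"ty":-0.5,"tz":0.9,"wx":0,"wy":0.122,"wz":0.2,"gripper":0.3},
    {"tx":-0.2,"ty":-0.6,"tz":0.9,"wx":0,"wy":0,"wz":0.23,"gripper":0.3},
    {"tx":-0.2,"ty":-0.8,"tz":0,"wx":0,"wy":0,"wz":0.23,"gripper":0.3},
    {"tx":-0.2,"ty":-0.8,"tz":0,"wx":0,"wy":0,"wz":0.23,"gripper":0.3},
    {"tx":-0.2,"ty":-0.8,"tz":0,"wx":0,"wy":0,"wz":0.23,"gripper":0.3},
    {"tx":0,"ty":-0.8,"tz":0,"wx":0,"wy":0,"wz":0.23,"gripper":0.3},
  ],
)

```text
time_s: 51.6
eef_pos: [0.6126, -0.1231, 0.2977]
orientation: [0.897, 0.442, -0.004, -0.014]
wrist_force: [1.6, -1.0, -0.4]
finger_gap: 0.301
grip_force: 0.0
```

Emit:
drive_tool(
  plan=[
    {"tx":0,"ty":-0.5,"tz":0,"wx":0,"wy":0,"wz":0.23,"gripper":0.3},
    {"tx":0,"ty":0,"tz":0,"wx":0,"wy":0,"wz":0.23,"gripper":0.3},
    {"tx":0,"ty":0,"tz":0,"wx":0,"wy":0,"wz":0.23,"gripper":0.3},
    {"tx":0,"ty":0,"tz":0,"wx":0,"wy":0,"wz":0.23,"gripper":0.3},
    {"tx":0,"ty":0,"tz":0,"wx":0,"wy":0,"wz":0.23,"gripper":0.3},
    {"tx":0,"ty":0,"tz":0,"wx":0,"wy":0,"wz":0.1,"gripper":0.3},
    {"tx":0,"ty":0,"tz":0,"wx":0,"wy":0,"wz":0,"gripper":0.3},
    {"tx":0,"ty":0,"tz":0,"wx":0,"wy":0,"wz":0,"gripper":0.3},
  ],
)

```text
time_s: 52.27
eef_pos: [0.6139, -0.1416, 0.297]
orientation: [0.71, 0.704, -0.008, -0.012]
wrist_force: [0.1, 0.7, -0.2]
finger_gap: 0.302
grip_force: 0.0
```

```bash
python3 cap.py pics/w30.png; python3 st.py; python3 tr2.py pics/w30.png; python3 - <<'E'
from h import *
from workcell import viewer
w=cv2.imread("pics/w30.png")
s=viewer.capture("side")[:,:,::-1]; a=viewer.capture("scene")[:,:,::-1]
W=viewer.calibration("wrist")
crop(w,120,0,400,300,2,"pics/a.png");crop(s,200,140,150,112,2.67,"pics/b.png");crop(a,200,190,150,112,2.67,"pics/c.png")
A=cv2.resize(cv2.imread("pics/a.png")[:560],(460,322));B=cv2.imread("pics/b.png");Cc=cv2.imread("pics/c.png")
bc=np.vstack([cv2.resize(B,(340,254)),cv2.resize(Cc,(340,254))])
A=np.vstack([A,np.zeros((bc.shape[0]-A.shape[0],460,3),np.uint8)])
cv2.imwrite("pics/v30.png",np.hstack([A,bc]))
E
```

```text
[ 0.6139 -0.1417  0.2971] [ 1.    -0.008 -0.028] 0.29986714441903173 [ 0.3 -0.9 -0.9]
[ 0.614  -0.1416  0.2972] toolx [0.007 1.    0.005] y [ 1.    -0.007 -0.028] z [-0.028  0.005 -1.   ] 0.301 0.0 [ 0.18  0.52  0.01  1.36 -0.    1.3   0.18]
-0.125 [(np.float64(0.5101), 64), (np.float64(0.5146), -35), (np.float64(0.5196), 28), (np.float64(0.5909), -59), (np.float64(0.6045), -52)]
-0.08 [(np.float64(0.5106), 74), (np.float64(0.5201), 30), (np.float64(0.5949), 62), (np.float64(0.6045), -111)]
-0.03 [(np.float64(0.5101), 124), (np.float64(0.5156), -69), (np.float64(0.5196), 55), (np.float64(0.5483), -32), (np.float64(0.5834), -50), (np.float64(0.5909), -36), (np.float64(0.6045), -73)]
0.02 [(np.float64(0.5106), 132), (np.float64(0.5161), -73), (np.float64(0.5201), 65), (np.float64(0.5533), -30), (np.float64(0.5754), -43), (np.float64(0.5794), 47), (np.float64(0.5834), -44)]
0.05 [(np.float64(0.5111), 111), (np.float64(0.5161), -62), (np.float64(0.5201), 60), (np.float64(0.5417), -41), (np.float64(0.5944), 55), (np.float64(0.6035), -99)]
```

View pics/v30.png

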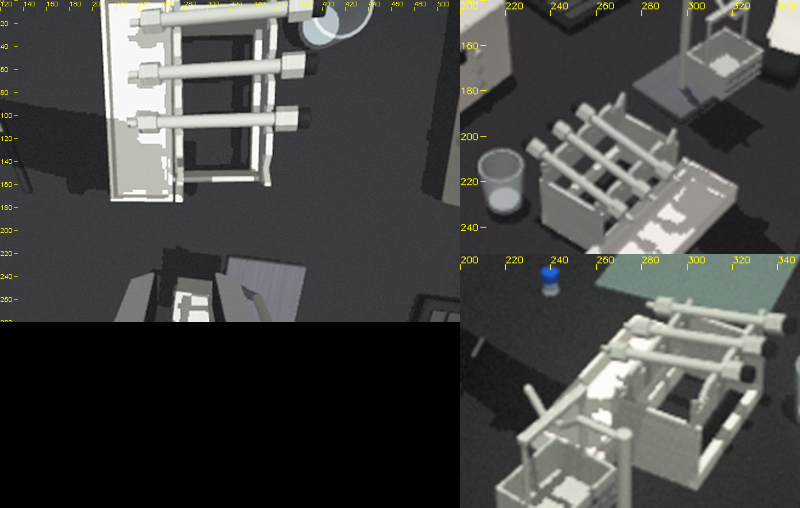

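```bash
python3 -c "
from workcell import env
print(env.close_job())"
```

```text
the job is handed in; nothing more can be done
None
```

The job is handed in, but the hand-in returned no verdict, so the pass is unconfirmed: the last pictures show the basket on the hook, the tray flush and centred against the front bar, and all three columns in their notches with outlets low over the tray.

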